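# Load the small cheese press, wind it down and lock it

### The arm

A 7-joint arm with a two-finger parallel gripper is mounted at the origin on the work surface; the furniture and walls round the work are solid. World frame = base frame: x ahead of the robot, y to its left, z up, the work surface at z = 0. Lengths are in m, angles in rad, forces in N, time in s.
With the tool pointing down it reaches from about 0.4 to 0.875 m from the base axis. Payload 4.4 kg.
Tool frame: the origin (TCP) lies at the centre of the arm's flange, where the gripper is bolted on; the fingertips stand 173 mm ahead of it and the grasp point (between the pads) lies 155 mm ahead of it (bot.nose_length is the distance from the TCP to the fingertips, in m); z points along the fingers, y is the line along which they close (so a half turn about z gives the same grasp; the last joint's range is limited). The gripper opens to 85 mm and grips with 20 to 120 N. Pads are 22 mm wide; open, the fingers measure 114 mm over their backs; the gripper's body (76 mm by 85 mm) begins 54 mm behind the grasp point. The pads swing forward as they close: fully open they stand 13 mm farther back than shut.
Start: joints at [-1.306, 0.628, 0.038, 1.517, -0.027, 0.996, -0.02], TCP at [0.211, 0.615, 0.405] pointing down, gripper open.
Joint ranges: [-3.06, 3.06], [-0.37, 2.12], [-1.25, 1.32], [0.18, 2.47], [-1.1, 4.24], [0.23, 1.98], [-2.94, 2.94]. Speed limits (rad/s): [2.57, 2.57, 3.14, 3.14, 3.14, 3.14, 3.14].

### API

Orientations are given as a unit quaternion [w, x, y, z].
In Python, from station import bot, imaging, order gives the robot as it stands.
- The arm moves only by the tool jog_arm, never from a script. Its argument "rows" is a list that holds one entry, the list of rows, each a list of 7 numbers: the shift along the tool's x, y, z in cm, then the turn, a rotation vector about the tool's x, y, z in rad, then the opening, from -1 (shut) to 1 (fully open). In form: [[[dx, dy, dz, wx, wy, wz, claw], ...]]. A call has 1 to 20 rows; each row is the pose to reach, as a shift and turn from the pose commanded when the call began, along the tool's axes at that moment; what a row does not reach only later rows make up. A row lasts 1/8 s, in which the tool goes at most 62.5 mm and 10.7 degrees, less where a joint would pass 70% of its speed; a pose out of reach is approached as far as the arm can. A call with a gripper value outside its range is refused whole. The fingers move at their own pace and stop on an object; "newtons" is the grip in N (left out, the last holds). Time passes only in rows, so rows that repeat a pose let the fingers close. It gives the time, the measured TCP pose, the force, the opening and the grip force at its end, in the units of the state.
- bot.read_state(): the state, without advancing time (a new reading comes with each control period).
- imaging.capture(name): name is "scene" or "top" or "wrist"; returns a dict with "frame" (384x512x3 uint8, blue, green, red), "fx", "fy", "cx", "cy" (pixels), "world_to_cam" (4x4, takes a point from world to camera coordinates). Camera axes: x right, y up, looking along -z (the intrinsics and any distortion apply to the point x, -y, -z); pixel columns grow to the right and rows downward; lengths in m; the calibration is good to about 2 mm. A picture is of the moment at which its call begins. There is no depth.
- order.job_done(): hands the job in; it is judged then, once.
The state is a dict: "clock": time; "q": joint angles; "joint_velocities": joint speeds; "joint_efforts": joint torques, N m; "eef_pos": TCP position; "orientation": TCP orientation; "wrist_force": force on the tool from outside, world axes, zero at the start; "torque": the same for the moment, N m; "opening": finger opening in m; "grip_force": force on a finger pad.
Only numpy, scipy, OpenCV 4.12 (cv2) and the standard library are available. Lean on these libraries where they do the work, as an engineer would, in place of code of your own. Each camera call takes 0.05 s, during which the arm holds its last target. There are 200 camera calls.

### The job

Stand every filled cheese mould upright in the drawn-out tray of the press and push the tray fully home. Then fit the crank on the square end of the spindle and wind it clockwise, full circle after full circle, until the plate bears on all the moulds and the red band on its stem has gone up into the spring cup (winding on to the end stop is fine). Finally take the crank off and stand or lay it in the steel tool tray, and screw the brass clamp nut clockwise until it stops tight, so that the press holds its pressure.

Things in the scene. Friction and masses are not known exactly. Their poses are not given: they have to be found in the camera images.
- press: small bench cheese press, fixed: steel base plate 230 x 300 mm, two columns (22 mm thick, 138 mm left and right of the axis) carrying a blue beam 316 mm wide, 46 mm deep, from 150 to 172 mm above the worktop. Origin on the worktop under the spindle axis. The tray is drawn out along the press's own -x, the beam lies along its y.
- whey_tray (a joint): slide of the steel tray under the press, m: 0 = fully home under the plate (end stop), 0.12 = fully drawn out towards the robot; it stays where it is left, about 2 N of friction
- tray_floor (a point): centre of the tray's inner floor, 20 mm above the worktop, axes as the press's. Inside it measures 84 mm (x) by 224 mm (y); the rim is 12 mm high. Three moulds fit side by side along y, 70 to 80 mm apart. The press plate covers 56 mm (x) by 216 mm (y) about this point when the tray is home.
- tray_handle (a point): middle of the tray's black bar handle, 110 mm long along y, 17 mm thick, 82 mm in front of the tray's centre and 44 mm above the worktop, with about 30 mm of open space between it and the tray's front wall
- spindle (a joint): turn of the press spindle, rad, growing clockwise seen from above; 0 = top, 22.0 = end stop at the bottom. One turn lowers spindle and plate by 12 mm. It takes about 0.1 N m and stays where it is left. At 0 the plate hangs 30 mm above the moulds' tops; it touches them at about 15.7 rad.
- drive_foot (a point): on the spindle axis at the foot of its square end: 16 mm square, 24 mm tall, the top 6 mm tapering to 9 mm. Below the foot a round collar of 32 mm carries the crank's hub. The point turns and sinks with the spindle: its x and y axes stand square to the flats; z is up. It is 244 mm above the worktop at spindle 0 and 202 mm at 22.0.
- press_plate (a joint): squeeze of the plate's spring, m: 0 = plate hanging free, 0.012 = most. The 6 mm red band on the plate's stem is swallowed by the spring cup at 0.006. 1500 N/m.
- plate_face (a point): centre of the underside of the steel press plate (56 x 216 mm), 112 mm above the worktop at spindle 0
- lock_nut (a joint): turn of the brass clamp nut, rad, growing clockwise seen from above as it is screwed down: starts loose between 0 and 0.6, at 3.6 it is tight on its stop; about 0.08 N m; it stays where it is left. A hand can turn about 1.5 rad per grasp.
- nut_grip (a point): centre of the brass clamp nut, on the spindle axis on top of the beam: 56 mm diameter, 20 mm tall, centre 186 mm above the worktop when tight (3 mm higher when loose). The spindle's square end stands up through it, to about 40 mm (press wound down) above this point; with the crank on, there is no room to grasp the nut.
- crank: loose steel crank, 0.36 kg. Origin: centre of the hub's underside. Hub 40 mm square, 34 mm high, with a square socket 18.4 mm wide, 26 mm deep from below, sides along x and y; on it a boss 28 mm square, 34 to 73 mm above the origin, to hold it by. A 16 mm wide arm (24 to 34 mm up) runs along +x to the upright handle. It stands steadily on its hub; on the spindle its origin sits at drive_foot.
- crank_knob (a point): on the crank's upright black handle, which spins freely: 22 mm thick, from 37 to 93 mm above the crank's origin, 58 mm from the hub's axis; this point lies 72 mm above the origin, on the handle's axis
- tool_tray: shallow steel tray, fixed, 260 mm (x) by 200 mm (y), floor 2 mm thick, walls 22 mm high; origin at the centre of its underside. The crank stands in it at the start and goes back into it.
- board: white cutting board, fixed, 200 x 300 x 12 mm, on which the moulds wait; origin at the centre of its underside
- mould1: filled cheese mould with its blue follower, one rigid piece of 0.22 kg: white perforated cup 56 mm in diameter and 50 mm tall, on it the follower's boss 36 mm in diameter up to 62 mm. Origin: centre of its underside; z up. May be absent.
- mould2: as mould1
- mould3: as mould1
- kitchen_timer: bystander, to be left alone: red kitchen timer; origin at the centre of its underside
- beaker: bystander, to be left alone: small steel beaker; origin at the centre of its underside
Not all that is in view belongs to the job. What is shaped like the mould1 but orange is not meant.

How it is judged:
By the outcome, as a careful person would: the job done as asked, in the order asked, and still so for the second after the job is handed in, with the robot touching nothing.
Of mould1, mould2, mould3 only 2 to 3 are there at a start; the rules pass over those that are not, and their reading is None.
At some moment in a run one of mould1, mould2, mould3 may be knocked a few centimetres aside while the robot is not near it.
Once in a run the grip may slacken for a moment while it holds something.
It also fails if it takes over 210 s, if anything falls off the work surface, if the arm or the gripper's body presses on something with over 40 N, if the wrist force passes 120 N, or if a joint passes its speed limit or range.

## Working session

There is one attempt and no reset: what is moved stays moved. The work goes in short steps, Python scripts to look and compute and a tool call to move; the robot and the scene stay as the last step left them, time stands still between calls to the robot, and variables do not carry over. Pictures are saved under pics/ and viewed, at most 14 in all, crops included, and the job is handed in when it is done.

Besides the shell and the picture viewer there is one more tool, called as name(argument=value, ...) on one line, values as JSON. jog_arm: Moves the arm, as the interface text tells. Its arguments: {"type":"object","properties":{"rows":{"type":"array"},"newtons":{"type":"number"}},"required":["rows"]}

```bash
ls; mkdir -p pics; cat > h.py <<'E'
import numpy as np, cv2, json
from station import bot, imaging, order
from scipy.spatial.transform import Rotation as R
def cap(name, save=None):
    c=imaging.capture(name); 
    if save: cv2.imwrite('pics/'+save,c['frame'])
    return c
def ray(c,u,v):
    T=np.array(c['world_to_cam']); d=np.array([(u-c['cx'])/c['fx'],-(v-c['cy'])/c['fy'],-1.])
    Rm=T[:3,:3]; return -Rm.T@T[:3,3], Rm.T@d
def onz(c,u,v,z):
    o,d=ray(c,u,v); return o+d*(z-o[2])/d[2]
def proj(c,p):
    T=np.array(c['world_to_cam']); q=T[:3,:3]@np.array(p)+T[:3,3]
    return np.array([c['cx']+c['fx']*q[0]/-q[2], c['cy']-c['fy']*q[1]/-q[2]])
def tri(c1,p1,c2,p2):
    o1,d1=ray(c1,*p1);o2,d2=ray(c2,*p2)
    t=np.linalg.lstsq(np.c_[d1,-d2],o2-o1,rcond=None)[0]
    a,b=o1+d1*t[0],o2+d2*t[1]; return (a+b)/2,np.linalg.norm(a-b)
def pose():
    s=bot.read_state(); w=s['orientation']; r=R.from_quat([w[1],w[2],w[3],w[0]])
    return np.array(s['eef_pos']),r,s
def togo(target, yaw=None):
    """tool-frame shift (cm) to put TCP at target; yaw=world angle wanted for closing line (tool y)"""
    p,r,s=pose(); d=r.inv().apply(np.array(target)-p)*100
    out=[d.round(2)]
    if yaw is not None:
        y=r.as_matrix()[:,1]; cur=np.arctan2(y[1],y[0]); e=(yaw-cur+np.pi/2)%np.pi-np.pi/2
        out.append(('wz(tool, down => -world)',round(-e,3)))
    return out
E
python3 - <<'E'
from h import *
p,r,s=pose();print({k:np.round(v,3).tolist() for k,v in s.items()});print(r.as_matrix().round(3))
ims=[cap(n,n+'0.png') for n in('scene','top','wrist')]
for c in ims: print({k:(np.round(v,3).tolist()) for k,v in c.items() if k!='frame'})
E
```

```text
pics
{'clock': 0.0, 'q': [-1.306, 0.629, 0.038, 1.518, -0.027, 0.996, -0.02], 'joint_velocities': [-0.001, -0.0, -0.0, 0.001, 0.002, 0.001, -0.001], 'joint_efforts': [-0.001, -56.341, 1.226, -19.345, 0.011, 0.011, -0.0], 'eef_pos': [0.211, 0.614, 0.404], 'orientation': [-0.0, 0.165, 0.986, -0.001], 'wrist_force': [-0.342, 0.434, 0.719], 'torque': [0.013, 0.034, -0.039], 'grip_force': 0.0, 'opening': 0.085}
[[-0.946  0.325 -0.001]
 [ 0.325  0.946 -0.002]
 [-0.    -0.002 -1.   ]]
{'fx': 346.799, 'fy': 346.799, 'cx': 250.238, 'cy': 191.155, 'world_to_cam': [[0.823, -0.568, 0.017, -0.424], [0.279, 0.43, 0.858, -0.27], [-0.495, -0.702, 0.513, -0.905], [0.0, 0.0, 0.0, 1.0]]}
{'fx': 391.105, 'fy': 391.105, 'cx': 258.571, 'cy': 190.729, 'world_to_cam': [[-0.004, -1.0, -0.006, 0.002], [0.995, -0.004, 0.099, -0.539], [-0.099, -0.006, 0.995, -1.293], [0.0, 0.0, 0.0, 1.0]]}
{'fx': 330.367, 'fy': 330.367, 'cx': 253.677, 'cy': 189.04, 'world_to_cam': [[0.324, 0.946, -0.002, -0.648], [-0.897, 0.306, -0.319, 0.043], [-0.301, 0.106, 0.948, -0.381], [0.0, 0.0, 0.0, 1.0]]}
```

View pics/top0.png

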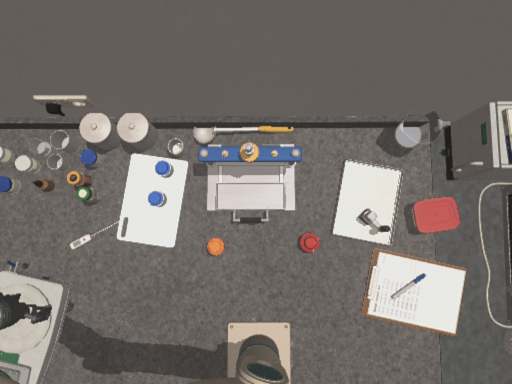

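View pics/scene0.png

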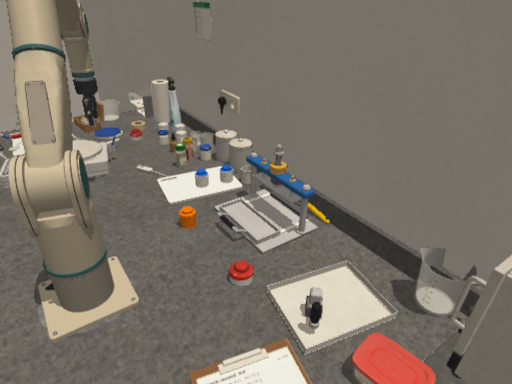

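```bash
python3 - <<'E'
from h import *
t=cv2.imread('pics/top0.png'); s=cv2.imread('pics/scene0.png')
a=cv2.resize(t[130:260,60:320],None,fx=3,fy=3,interpolation=cv2.INTER_CUBIC)
b=cv2.resize(s[120:200,120:320],(780,312//1),interpolation=cv2.INTER_CUBIC)
cv2.imwrite('pics/crop1.png',np.vstack([a[:, :780][:285],b])[:600])
a=cv2.resize(t[130:250,130:400],(800,356),interpolation=cv2.INTER_CUBIC)
b=cv2.resize(s[255:345,260:400],(373,240),interpolation=cv2.INTER_CUBIC);b2=cv2.resize(s[140:230,230:390],(427,240),interpolation=cv2.INTER_CUBIC)
cv2.imwrite('pics/crop2.png',np.vstack([a,np.hstack([b,b2])]))
E
```

```text
(no output)
```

View pics/crop1.png

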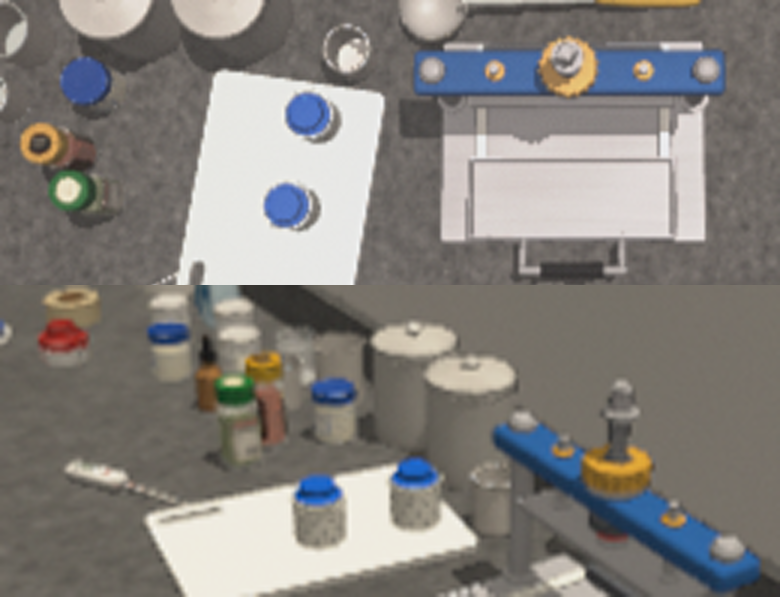

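View pics/crop2.png

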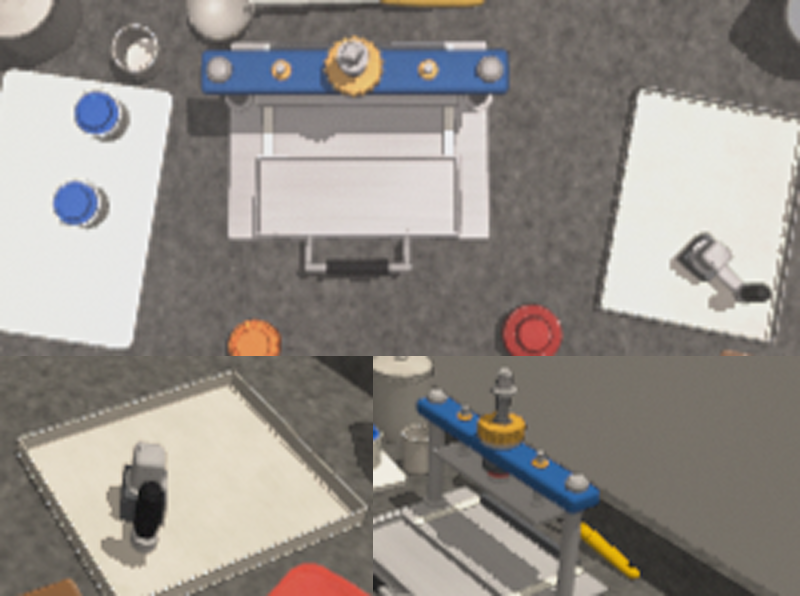

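Candidates, as top-view pixels: the blue-topped perforated cups on the board at (162,168) and (156,199) are the moulds, so there are two and the third is absent. The blue-lidded plain jars at (88,157) and (5,184) and the orange decoy at (215,246) are not. The press nut is at (250,153), the tray handle at (251,220), and the crank hub is about (369,215) with its knob at (385,229). Next I measure these.

```bash
cat >> h.py <<'E'
def hsvmask(f,lo,hi): return cv2.inRange(cv2.cvtColor(f,cv2.COLOR_BGR2HSV),np.array(lo),np.array(hi))
def blobs(m,amin=20,roi=None):
    if roi: z=np.zeros_like(m); z[roi[1]:roi[3],roi[0]:roi[2]]=m[roi[1]:roi[3],roi[0]:roi[2]]; m=z
    n,l,st,ce=cv2.connectedComponentsWithStats(m)
    return [(ce[i].round(1).tolist(),st[i].tolist()) for i in range(1,n) if st[i][4]>=amin]
BLUE=((100,120,60),(125,255,255))
E
python3 - <<'E'
from h import *
t=cap('top');s=cap('scene')
T=np.array(t['world_to_cam']);print('cam',(-T[:3,:3].T@T[:3,3]).round(3))
f=t['frame'];m=hsvmask(f,*BLUE)
for b in blobs(m,30): print('top blue',b, onz(t,*b[0],.074).round(4))
for b in blobs(hsvmask(s['frame'],*BLUE),20): print('sc blue',b)
l=np.zeros_like(m);l[135:175,185:315]=m[135:175,185:315]
pts=cv2.findNonZero(l);print('beam rect',cv2.minAreaRect(pts))
for q in cv2.boxPoints(cv2.minAreaRect(pts)): print(q,onz(t,*q,.172).round(4),onz(t,*q,.15).round(4))
br=hsvmask(f,(12,100,90),(28,255,255));
for b in blobs(br,8,(190,135,310,175)): print('brass',b,onz(t,*b[0],.199).round(4))
dk=hsvmask(f,(0,0,0),(180,255,45))
for b in blobs(dk,15,(225,205,280,230)): print('handle',b,onz(t,*b[0],.052).round(4))
for b in blobs(dk,10,(355,195,400,245)): print('knob dark',b,onz(t,*b[0],.095).round(4))
dk=hsvmask(s['frame'],(0,0,0),(180,255,45))
for b in blobs(dk,15,(280,280,340,340)): print('knob scene',b)
E
```

```text
cam [ 0.408 -0.008  1.34 ]
top blue ([220.5, 154.0], [198, 147, 42, 14, 401]) [0.656 0.124 0.074]
top blue ([277.4, 154.1], [257, 147, 44, 14, 432]) [ 0.6548 -0.0629  0.074 ]
top blue ([87.7, 156.6], [81, 150, 14, 15, 171]) [0.6493 0.561  0.074 ]
top blue ([162.1, 167.8], [156, 162, 14, 13, 140]) [0.611  0.3151 0.074 ]
top blue ([4.3, 183.7], [0, 177, 11, 15, 134]) [0.5607 0.8309 0.074 ]
top blue ([155.0, 198.1], [149, 192, 13, 13, 140]) [0.5115 0.3361 0.074 ]
sc blue ([107.1, 131.5], [95, 128, 25, 8, 166])
sc blue ([162.6, 131.8], [158, 130, 10, 5, 40])
sc blue ([204.9, 146.7], [200, 144, 11, 6, 49])
sc blue ([281.7, 177.9], [247, 156, 68, 43, 606])
sc blue ([225.9, 167.8], [221, 164, 11, 8, 66])
sc blue ([201.1, 172.3], [196, 169, 11, 7, 64])
beam rect ((249.0, 153.5), (13.0, 102.0), 90.0)
[198. 147.] [0.6587 0.1823 0.172 ] [0.6634 0.1859 0.15  ]
[300. 147.] [ 0.6572 -0.1273  0.172 ] [ 0.6619 -0.1295  0.15  ]
[300. 160.] [ 0.6173 -0.1267  0.172 ] [ 0.6212 -0.129   0.15  ]
[198. 160.] [0.6187 0.1818 0.172 ] [0.6226 0.1854 0.15  ]
brass ([249.4, 153.9], [240, 143, 19, 19, 168]) [0.6314 0.0254 0.199 ]
brass ([225.2, 153.5], [222, 151, 6, 5, 13]) [0.6329 0.0971 0.199 ]
brass ([273.6, 153.6], [272, 151, 5, 5, 9]) [ 0.632  -0.0462  0.199 ]
knob scene ([315.1, 312.3], [310, 302, 11, 21, 178])
```

```bash
python3 - <<'E'
from h import *
print(togo([.54,.32,.405],0.0))
E
```

```text
[array([-40.68, -17.19,  -0.06]), ('wz(tool, down => -world)', np.float64(1.24))]
```

jog_arm(rows=[[[-40.7,-17.2,0,0,0,1.24,1],[-40.7,-17.2,0,0,0,1.24,1],[-40.7,-17.2,0,0,0,1.24,1],[-40.7,-17.2,0,0,0,1.24,1],[-40.7,-17.2,0,0,0,1.24,1],[-40.7,-17.2,0,0,0,1.24,1],[-40.7,-17.2,0,0,0,1.24,1],[-40.7,-17.2,0,0,0,1.24,1],[-40.7,-17.2,0,0,0,1.24,1],[-40.7,-17.2,0,0,0,1.24,1],[-40.7,-17.2,0,0,0,1.24,1]]], newtons=40)

```text
clock: 1.62
eef_pos: [0.5391, 0.3214, 0.4047]
orientation: [-0.0, 0.706, 0.708, -0.0]
wrist_force: [-0.5, 0.4, -0.5]
opening: 0.0855
grip_force: 0.0
```

```bash
python3 - <<'E'
from h import *
w=cap('wrist','w1.png');t=cap('top')
p,r,s=pose();print(p,r.as_matrix().round(3).tolist(),s['q'])
for n,c in(('w',w),('t',t)):
  for b in blobs(hsvmask(c['frame'],*BLUE),30): print(n,b,onz(c,*b[0],.074).round(4))
E
```

```text
[0.53946119 0.32088316 0.40474627] [[-0.002, 1.0, -0.0], [1.0, 0.002, 0.0], [0.0, -0.0, -1.0]] [-0.80544976  0.6211869   0.37493642  1.59059903 -0.26019977  0.97947275
 -0.34644161]
w ([224.6, 149.7], [201, 126, 49, 49, 1886]) [0.5128 0.3401 0.074 ]
w ([328.0, 171.5], [304, 148, 49, 47, 1786]) [0.6095 0.3196 0.074 ]
t ([220.7, 153.9], [198, 147, 42, 14, 401]) [0.6563 0.1233 0.074 ]
t ([277.5, 154.2], [257, 147, 44, 14, 423]) [ 0.6544 -0.0632  0.074 ]
t ([162.1, 167.8], [156, 162, 14, 13, 140]) [0.611  0.3151 0.074 ]
t ([4.2, 183.7], [0, 177, 11, 15, 132]) [0.5607 0.8312 0.074 ]
t ([155.0, 198.1], [148, 192, 14, 13, 143]) [0.5115 0.3361 0.074 ]
```

View pics/w1.png

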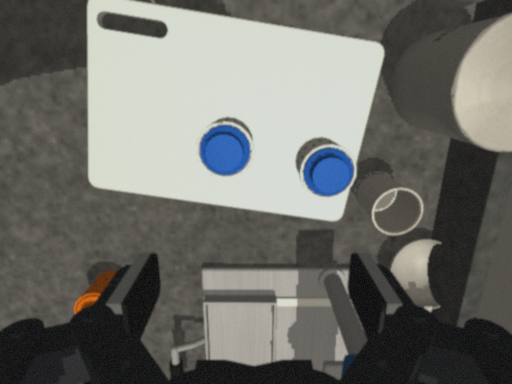

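```bash
python3 - <<'E'
from h import *
w=cap('wrist');t=cap('top')
W=[b[0] for b in blobs(hsvmask(w['frame'],*BLUE),1000)];print(W)
for a,b in zip(W[:2],([155,198.1],[162.1,167.8])): print(tri(w,a,t,b), onz(w,*a,.064),onz(t,*b,.066))
p=np.array([.511,.337,0]);print(togo([.511,.337,.405],-.2+0.2))
E
```

```text
[[224.1, 149.1], [327.5, 170.8]]
(array([0.51212853, 0.33834844, 0.06591989]), np.float64(6.553186980989653e-05)) [0.5119245  0.33796067 0.064     ] [0.5121528  0.33831549 0.066     ]
(array([0.61193309, 0.31724888, 0.06531327]), np.float64(0.0008822011836432571)) [0.61178951 0.31685147 0.064     ] [0.61226563 0.31715329 0.066     ]
[array([ 1.66, -2.88, -0.02]), ('wz(tool, down => -world)', np.float64(0.001))]
```

jog_arm(rows=[[[1.75,-2.75,8,0,0,0,1],[1.75,-2.75,14,0,0,0,1],[1.75,-2.75,18,0,0,0,1],[1.75,-2.75,20,0,0,0,1],[1.75,-2.75,20,0,0,0,1],[1.75,-2.75,20,0,0,0,-1],[1.75,-2.75,20,0,0,0,-1],[1.75,-2.75,20,0,0,0,-1],[1.75,-2.75,20,0,0,0,-1],[1.75,-2.75,20,0,0,0,-1],[1.75,-2.75,20,0,0,0,-1]]], newtons=50)

```text
clock: 3.2
eef_pos: [0.5135, 0.3378, 0.2073]
orientation: [0.0, 0.707, 0.707, 0.002]
wrist_force: [-0.9, -0.3, 5.6]
opening: 0.0548
grip_force: 52.8
```

```bash
python3 - <<'E'
from h import *
p,r,s=pose();print(p,r.as_matrix().round(3)[:,1],s['opening'],s['grip_force'],s['wrist_force'])
t=cap('top','t2.png');w=cap('wrist')
f=t['frame']
# tray: bright rect region, handle, beam in top
dk=hsvmask(f,(0,0,0),(180,255,70))
for b in blobs(dk,15,(225,205,280,230)): print('handle',b,onz(t,*b[0],.052).round(4))
# row/col profiles of V
g=cv2.cvtColor(f,cv2.COLOR_BGR2GRAY)
print('col x=250 rows160-226',g[160:228,230].tolist()); print('row 195',g[195,200:302].tolist())
E
```

```text
[0.51354951 0.3378404  0.2073354 ] [ 1.    -0.     0.003] 0.054824558989783896 52.76336967945099 [-0.91355805 -0.30857433  5.55729933]
handle ([250.1, 220.0], [240, 218, 21, 5, 100]) [0.4399 0.0276 0.052 ]
col x=250 rows160-226 [91, 73, 122, 133, 130, 111, 124, 131, 133, 134, 134, 134, 135, 134, 140, 191, 208, 213, 211, 211, 211, 213, 205, 142, 189, 209, 208, 208, 207, 208, 206, 207, 205, 208, 209, 210, 212, 214, 212, 213, 210, 213, 214, 211, 213, 214, 212, 213, 210, 149, 118, 107, 100, 102, 107, 107, 107, 110, 112, 110, 102, 89, 83, 102, 109, 110, 111, 115]
row 195 [108, 107, 107, 108, 102, 103, 114, 180, 202, 202, 202, 202, 203, 202, 205, 200, 169, 139, 207, 212, 211, 213, 213, 213, 210, 210, 210, 210, 209, 210, 210, 209, 210, 209, 209, 209, 209, 209, 210, 209, 209, 210, 210, 211, 211, 211, 211, 212, 212, 213, 214, 213, 213, 212, 215, 213, 214, 214, 215, 215, 215, 216, 216, 217, 216, 217, 218, 218, 219, 218, 219, 219, 218, 218, 220, 219, 219, 220, 219, 220, 220, 221, 220, 154, 148, 157, 209, 215, 214, 214, 214, 214, 216, 217, 201, 121, 104, 106, 109, 112, 110, 109]
```

```bash
python3 - <<'E'
from h import *
t=cap('top')
for u,v in((230,183),(230,208.8),(216.6,195),(284,195),(270,183),(270,208.8)): print(u,v,onz(t,u,v,.032).round(4),onz(t,u,v,.02).round(4))
g=cv2.cvtColor(t['frame'],cv2.COLOR_BGR2GRAY)
print(g[178:214,225].tolist(),'\n',g[178:214,275].tolist())
E
```

```text
230 183 [0.5649 0.0957 0.032 ] [0.5664 0.0967 0.02  ]
230 208.8 [0.478  0.0954 0.032 ] [0.4787 0.0963 0.02  ]
216.6 195 [0.5245 0.1406 0.032 ] [0.5256 0.1419 0.02  ]
284 195 [ 0.5236 -0.0857  0.032 ] [ 0.5247 -0.0864  0.02  ]
270 183 [ 0.5644 -0.039   0.032 ] [ 0.5658 -0.0393  0.02  ]
270 208.8 [ 0.4775 -0.0384  0.032 ] [ 0.4781 -0.0387  0.02  ]
[210, 209, 208, 211, 212, 150, 191, 209, 210, 210, 207, 208, 206, 207, 206, 207, 209, 212, 211, 211, 211, 210, 212, 213, 215, 210, 212, 213, 214, 215, 210, 149, 104, 100, 94, 97] 
 [213, 215, 216, 215, 200, 147, 204, 220, 219, 220, 218, 220, 219, 219, 219, 220, 219, 220, 218, 219, 217, 218, 220, 220, 221, 218, 216, 218, 217, 219, 215, 143, 104, 102, 108, 112]
```

jog_arm(rows=[[[0,0,-5,0,0,0,-1],[0,0,-10,0,0,0,-1],[0,0,-12,0,0,0,-1],[-7,0.5,-15,0,0,0,-1],[-13,0.5,-15,0,0,0,-1],[-19,0.5,-15,0,0,0,-1],[-24,0.5,-15,0,0,0,-1],[-27.3,0.5,-15,0,0,0,-1],[-27.3,0.5,-15,0,0,0,-1],[-27.3,0.5,-15,0,0,0,-1]]])

```text
clock: 4.6
eef_pos: [0.5177, 0.065, 0.3555]
orientation: [0.0, 0.707, 0.707, 0.001]
wrist_force: [0.1, 0.5, -1.4]
opening: 0.0544
grip_force: 53.9
```

```bash
python3 - <<'E'
from h import *
w=cap('wrist','w3.png');t=cap('top','t3.png');p,r,s=pose();print(p,r.as_matrix().round(3)[:,1],s['opening'],s['grip_force'],s['wrist_force'])
E
```

```text
[0.51766906 0.06582766 0.35506136] [1.    0.002 0.001] 0.05476022207694514 53.87444615364075 [-0.58625919  1.1766009  -1.61395664]
```

View pics/w3.png

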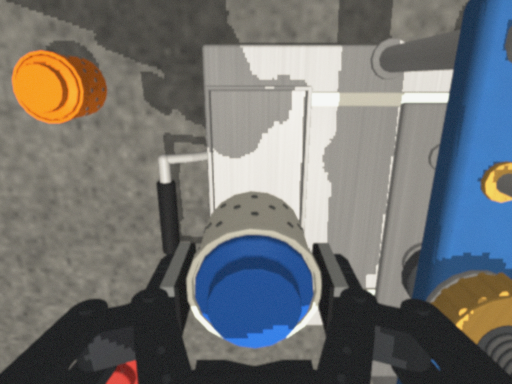

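```bash
python3 - <<'E'
from h import *
w=cap('wrist')
g=cv2.cvtColor(w['frame'],cv2.COLOR_BGR2GRAY)
print(g[110,200:320].tolist());print(g[70:100,250].tolist())
for u,v in((210,110),(308,110),(259,88),(170,158),(250,88),(204,45)): print(u,v,onz(w,u,v,.032).round(4),onz(w,u,v,.02).round(4),onz(w,u,v,.044).round(4))
E
```

```text
[67, 65, 66, 72, 81, 102, 130, 145, 148, 133, 112, 118, 145, 157, 159, 158, 157, 158, 158, 160, 160, 157, 161, 161, 157, 154, 160, 157, 159, 159, 157, 160, 158, 162, 163, 164, 161, 155, 158, 159, 159, 160, 158, 158, 155, 159, 159, 159, 157, 155, 157, 158, 159, 159, 158, 160, 161, 158, 161, 163, 160, 158, 160, 158, 156, 156, 158, 157, 155, 156, 155, 160, 156, 155, 158, 157, 159, 156, 152, 155, 158, 160, 163, 162, 161, 158, 158, 158, 161, 162, 170, 195, 230, 239, 240, 240, 239, 239, 239, 238, 238, 239, 238, 208, 159, 123, 115, 159, 205, 223, 221, 212, 224, 230, 232, 231, 230, 232, 232, 233]
[180, 167, 158, 155, 156, 154, 154, 157, 154, 156, 154, 155, 154, 155, 152, 152, 144, 139, 148, 148, 137, 134, 145, 155, 156, 157, 156, 157, 157, 154]
210 110 [0.4807 0.121  0.032 ] [0.4792 0.1199 0.02  ] [0.4822 0.1221 0.044 ]
308 110 [0.5653 0.1212 0.032 ] [0.5672 0.1202 0.02  ] [0.5634 0.1223 0.044 ]
259 88 [0.5229 0.1393 0.032 ] [0.5231 0.1389 0.02  ] [0.5227 0.1396 0.044 ]
170 158 [0.4429 0.0785 0.032 ] [0.4398 0.0757 0.02  ] [0.446  0.0813 0.044 ]
250 88 [0.5152 0.1393 0.032 ] [0.5151 0.1389 0.02  ] [0.5154 0.1396 0.044 ]
204 45 [0.4778 0.1726 0.032 ] [0.4762 0.1736 0.02  ] [0.4795 0.1716 0.044 ]
```

jog_arm(rows=[[[0,0.45,5,0,0,0,-1],[0,0.45,9,0,0,0,-1],[0,0.45,12,0,0,0,-1],[0,0.45,13.2,0,0,0,-1],[0,0.45,13.9,0,0,0,-1],[0,0.45,13.9,0,0,0,-1],[0,0.45,13.9,0,0,0,-1],[0,0.45,13.9,0,0,0,0.6],[0,0.45,13.9,0,0,0,0.6],[0,0.45,13.9,0,0,0,0.6],[0,0.45,12,0,0,0,0.6],[0,0.45,7,0,0,0,0.6],[0,0.45,1,0,0,0,1],[0,0.45,-5,0,0,0,1],[0,0.45,-5,0,0,0,1]]])

```text
clock: 6.62
eef_pos: [0.5236, 0.0641, 0.4094]
orientation: [0.003, 0.707, 0.707, 0.004]
wrist_force: [0.3, 0.6, -0.7]
opening: 0.0855
grip_force: 0.0
```

```bash
python3 - <<'E'
from h import *
w=cap('wrist','w4.png');t=cap('top','t4.png')
for n,c in(('w',w),('t',t)):
  for b in blobs(hsvmask(c['frame'],*BLUE),50): print(n,b,onz(c,*b[0],.0655).round(4),onz(c,*b[0],.0735).round(4))
p,r,s=pose();print(p,r.as_matrix().round(3)[:,1]);print(togo([.612,.317,.405],0))
E
```

```text
w ([421.6, 126.8], [371, 12, 115, 245, 13597]) [0.6862 0.1023 0.0655] [0.6821 0.1034 0.0735]
w ([249.1, 167.8], [225, 144, 49, 48, 1835]) [0.5231 0.0627 0.0655] [0.5232 0.0648 0.0735]
w ([362.3, 339.1], [359, 328, 9, 23, 109]) [ 0.6563 -0.1469  0.0655] [ 0.6529 -0.1394  0.0735]
t ([226.9, 148.4], [212, 147, 28, 4, 54]) [0.6763 0.1038 0.0655] [0.6746 0.1031 0.0735]
t ([277.5, 154.2], [257, 147, 44, 14, 425]) [ 0.6561 -0.0636  0.0655] [ 0.6545 -0.0632  0.0735]
t ([87.6, 156.5], [81, 149, 14, 16, 170]) [0.6513 0.5651 0.0655] [0.6497 0.5615 0.0735]
t ([162.1, 167.8], [156, 162, 14, 13, 140]) [0.6123 0.3173 0.0655] [0.6111 0.3152 0.0735]
t ([4.2, 183.7], [0, 177, 11, 15, 131]) [0.5617 0.8368 0.0655] [0.5608 0.8315 0.0735]
[0.52185449 0.06455506 0.40509136] [1.    0.    0.001]
[array([25.24,  9.02,  0.03]), ('wz(tool, down => -world)', np.float64(0.0))]
```

jog_arm(rows=[[[6,2,0,0,0,0,1],[12,4,0,0,0,0,1],[18,6.5,0,0,0,0,1],[23,8.2,0,0,0,0,1],[25.2,9.0,0,0,0,0,1],[25.2,9.0,6,0,0,0,1],[25.2,9.0,12,0,0,0,1],[25.2,9.0,17,0,0,0,1],[25.2,9.0,19.8,0,0,0,1],[25.2,9.0,19.8,0,0,0,1],[25.2,9.0,19.8,0,0,0,-1],[25.2,9.0,19.8,0,0,0,-1],[25.2,9.0,19.8,0,0,0,-1],[25.2,9.0,19.8,0,0,0,-1],[25.2,9.0,19.8,0,0,0,-1],[25.2,9.0,19.8,0,0,0,-1]]])

```text
clock: 8.72
eef_pos: [0.6128, 0.3166, 0.2085]
orientation: [0.0, 0.707, 0.707, 0.001]
wrist_force: [-0.6, -0.5, 6.0]
opening: 0.0545
grip_force: 53.9
```

```bash
python3 - <<'E'
from h import *
p,r,s=pose();print(p,s['opening'],s['grip_force'],s['wrist_force']);print(togo([.5225,-.0105,.36],0))
t=cap('top')
for b in blobs(hsvmask(t['frame'],*BLUE),50): print(b,onz(t,*b[0],.0735).round(4))
E
```

```text
[0.61280078 0.31662352 0.20848202] 0.05454747116560253 53.91984164714813 [-0.62511765 -0.53775165  6.00014501]
[array([-32.69,  -8.99, -15.22]), ('wz(tool, down => -world)', np.float64(-0.0))]
([220.4, 153.9], [198, 147, 42, 14, 404]) [0.6564 0.1243 0.0735]
([277.4, 154.2], [257, 147, 44, 14, 426]) [ 0.6545 -0.0629  0.0735]
([87.6, 156.4], [81, 149, 14, 15, 168]) [0.6501 0.5616 0.0735]
([4.3, 183.8], [0, 177, 11, 15, 135]) [0.5604 0.8312 0.0735]
([238.3, 194.1], [232, 188, 14, 13, 144]) [0.5235 0.0653 0.0735]
```

jog_arm(rows=[[[0,0,-5,0,0,0,-1],[0,0,-10,0,0,0,-1],[0,-2,-14,0,0,0,-1],[-3,-6,-15.2,0,0,0,-1],[-8,-9,-15.2,0,0,0,-1],[-14,-9,-15.2,0,0,0,-1],[-20,-9,-15.2,0,0,0,-1],[-26,-9,-15.2,0,0,0,-1],[-31,-9,-15.2,0,0,0,-1],[-32.7,-9,-15.2,0,0,0,-1],[-32.7,-9,-15.2,0,0,0,-1],[-32.7,-9,-15.2,0,0,0,-1]]])

```text
clock: 10.28
eef_pos: [0.5222, -0.0085, 0.3585]
orientation: [-0.001, 0.706, 0.708, 0.0]
wrist_force: [0.1, 1.2, -3.8]
opening: 0.0549
grip_force: 54.5
```

```bash
python3 - <<'E'
from h import *
p,r,s=pose();print(p,s['opening'],s['grip_force'],s['wrist_force']);print(togo([.5225,-.0105,.2172],0))
w=cap('wrist','w5.png')
for b in blobs(hsvmask(w['frame'],*BLUE),50): print(b,onz(w,*b[0],.0735).round(4))
E
```

```text
[ 0.52220048 -0.00854279  0.35852084] 0.054921909753818644 54.4903564453125 [ 0.06073636  1.19176329 -3.79100499]
[array([-0.22,  0.04, 14.13]), ('wz(tool, down => -world)', np.float64(0.003))]
([462.6, 152.6], [404, 0, 108, 327, 16249]) [0.6861 0.0183 0.0735]
([254.6, 90.6], [224, 58, 63, 66, 3236]) [0.5232 0.0642 0.0735]
([253.6, 288.0], [195, 234, 117, 112, 9952]) [ 0.523  -0.1065  0.0735]
([478.0, 341.3], [470, 336, 14, 12, 85]) [ 0.7385 -0.1657  0.0735]
([394.1, 378.6], [389, 370, 14, 14, 102]) [ 0.6645 -0.2127  0.0735]
```

View pics/w5.png

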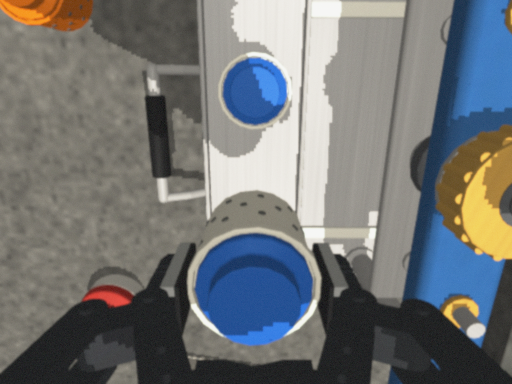

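jog_arm(rows=[[[0,0,5,0,0,0,-1],[0,0,9,0,0,0,-1],[0,0,12,0,0,0,-1],[0,0,13.4,0,0,0,-1],[0,0,14.1,0,0,0,-1],[0,0,14.1,0,0,0,-1],[0,0,14.1,0,0,0,-1],[0,0,14.1,0,0,0,0.6],[0,0,14.1,0,0,0,0.6],[0,0,14.1,0,0,0,0.6],[0,0,12,0,0,0,0.6],[0,0,7,0,0,0,0.6],[0,0,1,0,0,0,0.6],[0,0,-4,0,0,0,0.6],[0,0,-5,0,0,0,0.6],[0,0,-5,0,0,0,0.6]]])

```text
clock: 12.32
eef_pos: [0.522, -0.0105, 0.4089]
orientation: [0.0, 0.707, 0.707, 0.0]
wrist_force: [-0.0, 0.1, -0.6]
opening: 0.0683
grip_force: 0.0
```

```bash
python3 - <<'E'
from h import *
p,r,s=pose();print(p,s['opening'],s['wrist_force'])
w=cap('wrist','w6.png');t=cap('top','t6.png')
for n,c in(('w',w),('t',t)):
  for b in blobs(hsvmask(c['frame'],*BLUE),50): print(n,b,onz(c,*b[0],.0735).round(4))
  for b in blobs(hsvmask(c['frame'],(12,100,90),(28,255,255)),30): print(n,'brass',b,onz(c,*b[0],.199).round(4))
  for b in blobs(hsvmask(c['frame'],(0,0,0),(180,255,45)),60): 
     if b[1][4]<4000: print(n,'dark',b,onz(c,*b[0],.05).round(4))
E
```

```text
[ 0.52199452 -0.01047726  0.40886075] 0.0682543768486829 [-0.01387218  0.14936143 -0.61617149]
w ([425.4, 143.5], [373, 0, 125, 316, 14841]) [0.6825 0.0133 0.0735]
w ([254.0, 86.1], [228, 59, 53, 55, 2271]) [0.5231 0.064  0.0735]
w ([254.3, 167.7], [230, 144, 50, 48, 1846]) [ 0.5235 -0.0101  0.0735]
w brass ([75.7, 14.3], [32, 0, 83, 36, 2227]) [0.4364 0.1    0.199 ]
w brass ([456.3, 24.4], [442, 4, 34, 39, 662]) [0.6218 0.0958 0.199 ]
w brass ([445.8, 156.1], [394, 110, 118, 115, 6645]) [0.629 0.03  0.199]
w brass ([415.8, 258.3], [404, 248, 28, 26, 362]) [ 0.6225 -0.0341  0.199 ]
w dark ([172.2, 120.0], [161, 91, 21, 70, 684]) [0.4432 0.0318 0.05  ]
t ([220.8, 154.0], [199, 147, 41, 14, 397]) [0.656  0.123  0.0735]
t ([284.7, 151.8], [260, 147, 41, 14, 180]) [ 0.6624 -0.0869  0.0735]
t ([87.6, 156.5], [81, 150, 14, 15, 170]) [0.6497 0.5615 0.0735]
t ([4.2, 183.7], [0, 177, 11, 15, 131]) [0.5608 0.8315 0.0735]
t brass ([274.7, 128.8], [258, 126, 36, 6, 182]) [ 0.7068 -0.05    0.199 ]
t brass ([74.4, 177.5], [67, 171, 16, 14, 143]) [0.5632 0.5416 0.199 ]
t brass ([44.3, 184.2], [41, 180, 8, 10, 49]) [0.5437 0.6297 0.199 ]
t brass ([373.7, 258.4], [371, 253, 6, 12, 33]) [ 0.3248 -0.3318  0.199 ]
t dark ([53.9, 108.6], [46, 104, 18, 12, 142]) [0.8197 0.6934 0.05  ]
t dark ([18.3, 125.5], [0, 124, 40, 4, 98]) [0.7616 0.8113 0.05  ]
t dark ([448.1, 152.9], [442, 127, 11, 53, 303]) [ 0.6608 -0.6333  0.05  ]
t dark ([510.2, 214.4], [508, 194, 4, 46, 115]) [ 0.4552 -0.826   0.05  ]
```

jog_arm(rows=[[[2,-6,0,0,0,0,-1],[3.8,-11,0,0,0,0,-1],[3.8,-11.4,2,0,0,0,-1],[3.8,-11.4,8,0,0,0,-1],[3.8,-11.4,14,0,0,0,-1],[3.8,-11.4,19,0,0,0,-1],[3.8,-11.4,20.5,0,0,0,-1],[3.8,-11.4,20.5,0,0,0,-1]]])

```text
clock: 13.42
eef_pos: [0.4075, 0.027, 0.2018]
orientation: [-0.002, 0.705, 0.709, -0.004]
wrist_force: [3.7, 0.3, -0.9]
opening: 0.0
grip_force: 0.0
```

```bash
python3 - <<'E'
from h import *
p,r,s=pose();print(p,s['opening'],s['wrist_force'],s['q'])
w=cap('wrist','w7.png')
for b in blobs(hsvmask(w['frame'],*BLUE),50): print(b,onz(w,*b[0],.0735).round(4))
E
```

```text
[0.4075295  0.02699435 0.2017909 ] 2.9325522041394974e-05 [ 3.66768554  0.32723539 -0.86688009] [-0.34477843  0.74563707  0.31017257  2.32127439 -1.10052676  0.23228977
  0.98228881]
([501.6, 372.9], [486, 357, 26, 27, 463]) [0.5016 0.0022 0.0735]
```

View pics/w7.png

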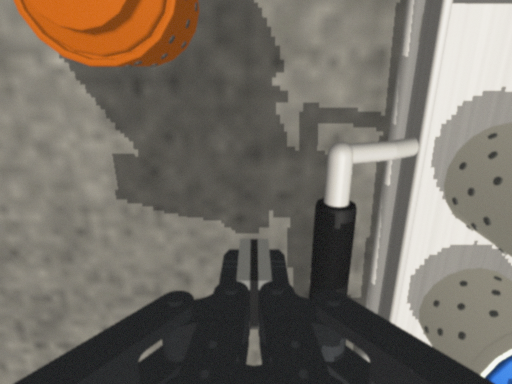

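jog_arm(rows=[[[0,1,0,0,0,0,-1],[0,2,0,0,0,0,-1],[0,3.2,0,0,0,0,-1],[0,4.4,0,0,0,0,-1],[0,5.6,0,0,0,0,-1],[0,6.8,0,0,0,0,-1],[0,8,0,0,0,0,-1],[0,9,0,0,0,0,-1],[0,10,0,0,0,0,-1],[0,11,0,0,0,0,-1],[0,11.5,0,0,0,0,-1],[0,12,0,0,0,0,-1],[0,12,0,0,0,0,-1]]])

```text
clock: 15.1
eef_pos: [0.5295, 0.0274, 0.2042]
orientation: [0.0, 0.707, 0.707, -0.0]
wrist_force: [0.1, 0.7, -0.5]
opening: 0.0
grip_force: 0.0
```

```bash
python3 - <<'E'
from h import *
p,r,s=pose();print(p,s['wrist_force'],s['q'])
w=cap('wrist','w8.png');t=cap('top','t8.png')
E
```

```text
[0.52947538 0.02744872 0.20417294] [ 0.09738179  0.71595213 -0.45467354] [-0.45778988  0.85824133  0.55967     2.00628736 -0.89444354  0.54051914
  0.74932489]
```

View pics/w8.png

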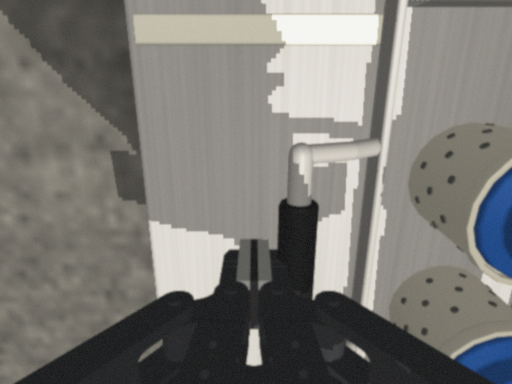

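jog_arm(rows=[[[0,0.3,0,0,0,0,-1],[0,0.6,0,0,0,0,-1],[0,0.9,0,0,0,0,-1],[0,0.9,0,0,0,0,-1]]])

```text
clock: 15.7
eef_pos: [0.5372, 0.0274, 0.204]
orientation: [-0.001, 0.707, 0.707, -0.001]
wrist_force: [-4.1, -0.4, 3.0]
opening: 0.0002
grip_force: 2.2
```

jog_arm(rows=[[[0,0.2,0,0,0,0,-1],[0,0.4,0,0,0,0,-1],[0,0.4,0,0,0,0,-1]]])

```text
clock: 16.08
eef_pos: [0.5386, 0.0272, 0.2037]
orientation: [-0.004, 0.707, 0.707, -0.003]
wrist_force: [-11.8, -0.2, 8.4]
opening: -0.0002
grip_force: 6.1
```

jog_arm(rows=[[[0,0.2,0,0,0,0,-1],[0,0.4,0,0,0,0,-1],[0,0.4,0,0,0,0,-1]]])

```text
clock: 16.45
eef_pos: [0.5399, 0.027, 0.2035]
orientation: [-0.007, 0.707, 0.707, -0.005]
wrist_force: [-19.1, -0.3, 14.6]
opening: -0.0003
grip_force: 10.0
```

jog_arm(rows=[[[0,-1.5,0,0,0,0,-1],[0,-4,0,0,0,0,-1],[0,-4,-6,0,0,0,-1],[0,-4,-12,0,0,0,-1],[0,-4,-18,0,0,0,-1],[0,-4,-24,0,0,0,1],[0,-2,-28,0,0,0,1],[-2,0,-30,0,0,0,1],[-6,2,-30,0,0,0,1],[-6,2,-30,0,0,0,1],[-6,2,-30,0,0,0,1]]])

```text
clock: 17.82
eef_pos: [0.5663, -0.0321, 0.504]
orientation: [-0.0, 0.707, 0.707, 0.0]
wrist_force: [-1.3, 1.8, 1.0]
opening: 0.0853
grip_force: 0.0
```

```bash
python3 - <<'E'
from h import *
p,r,s=pose();print(p,s['wrist_force'],s['q'])
w=cap('wrist','w9.png');t=cap('top','t9.png');s=cap('scene','s9.png')
a=cv2.resize(t['frame'][138:170,190:310],(480,128),interpolation=cv2.INTER_CUBIC)
b=cv2.resize(s['frame'][140:225,240:330],(287,271),interpolation=cv2.INTER_CUBIC)
m=np.zeros((400,800,3),np.uint8);m[:384,:512]=w['frame'];m[:271,513:800]=b;m[271:347,513:798]=cv2.resize(a,(285,76))
cv2.imwrite('pics/m9.png',m)
E
```

```text
[ 0.56634257 -0.03213796  0.50398824] [-1.28878042  1.84235402  0.95870625] [-0.56507609  0.556563    0.94619598  1.63106829 -0.47746327  1.20397738
  0.48557244]
```

View pics/m9.png

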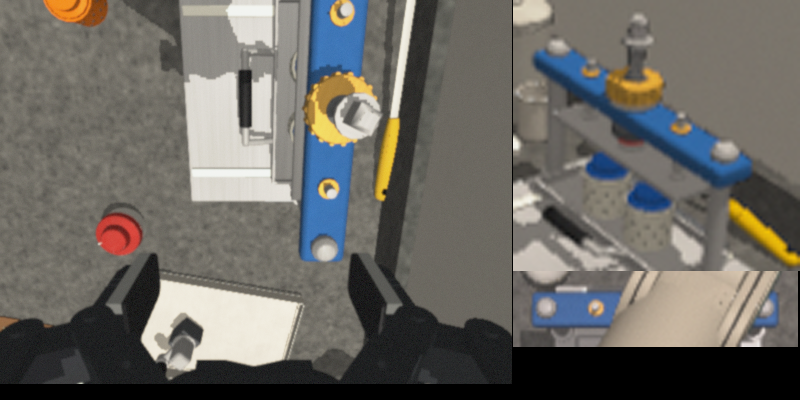

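```bash
python3 - <<'E'
from h import *
w=cap('wrist')
f=w['frame']
for b in blobs(hsvmask(f,(12,100,90),(28,255,255)),60,(290,0,400,220)): print('brass',b,onz(w,*b[0],.176).round(4))
cv2.imwrite('pics/c10.png',cv2.resize(f[60:160,300:400],(600,600),interpolation=cv2.INTER_CUBIC))
for z in(.172,.15):
  print([onz(w,u,v,z).round(4).tolist() for u,v in((324,250),(343,12),(329,188))])
E
```

```text
brass ([340.1, 15.6], [331, 1, 24, 27, 295]) [0.6357 0.098  0.176 ]
brass ([331.4, 105.4], [303, 73, 75, 74, 2326]) [0.6341 0.0276 0.176 ]
brass ([386.6, 158.2], [374, 119, 26, 83, 1177]) [ 0.6885 -0.0194  0.176 ]
brass ([327.2, 187.5], [319, 180, 20, 19, 181]) [ 0.636  -0.0479  0.176 ]
[[0.6386, -0.1167, 0.172], [0.6388, 0.1013, 0.172], [0.6387, -0.0497, 0.172]]
[[0.6439, -0.1289, 0.15], [0.644, 0.105, 0.15], [0.644, -0.057, 0.15]]
```

View pics/c10.png

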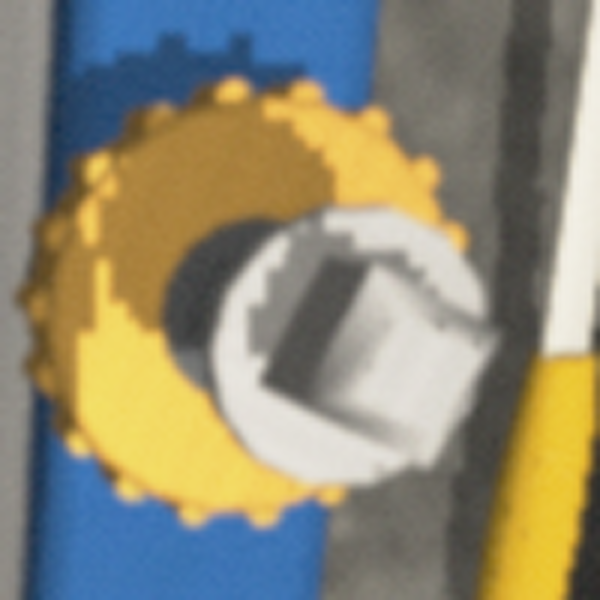

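```bash
python3 - <<'E'
from h import *
w=cap('wrist')
P=[onz(w,300+u/6,60+v/6,.244) for u,v in((265,383),(330,258),(350,347),(412,458))]
for p in P: print(p.round(4))
d=P[1]-P[0];print(np.linalg.norm(d),np.degrees(np.arctan2(d[1],d[0])))
d=P[3]-P[0];print(np.linalg.norm(d),np.degrees(np.arctan2(d[1],d[0])))
for p in ([.6387,.0275,.244],[.6387,.0275,.268],[.6387,.0275,.199]): print(p,((proj(w,p)-[300,60])*6).round(0))
# crank in top & scene
E
```

```text
[0.6283 0.0204 0.244 ]
[0.6344 0.0343 0.244 ]
[0.6376 0.0245 0.244 ]
[0.6461 0.0119 0.244 ]
0.015124937796778535 66.4885847461617
0.019705173001619128 -25.656620403654912
[0.6387, 0.0275, 0.244] [362. 320.]
[0.6387, 0.0275, 0.268] [434. 344.]
[0.6387, 0.0275, 0.199] [260. 286.]
```

jog_arm(rows=[[[-6,-2,0,0,0,0,1],[-12,-4,0,0,0,0,1],[-18,-6,2,0,0,0,1],[-24,-8.5,4,0,0,0,1],[-29,-10.5,8,0,0,0,1],[-30,-10.5,10,0,0,0,1],[-30,-10.5,10,0,0,0,1],[-30,-10.5,10,0,0,0,1]]])

```text
clock: 19.08
eef_pos: [0.4619, -0.3316, 0.4048]
orientation: [-0.0, 0.707, 0.708, -0.0]
wrist_force: [0.5, -0.2, -0.5]
opening: 0.0853
grip_force: 0.0
```

```bash
python3 - <<'E'
from h import *
p,r,s=pose();print(p,s['q'])
w=cap('wrist','w11.png');t=cap('top','t11.png')
E
```

```text
[ 0.4619235  -0.33164767  0.40483697] [ 0.07020676  0.63978482  0.82620647  1.76368563 -0.553771    0.98765787
  1.11640112]
```

View pics/w11.png

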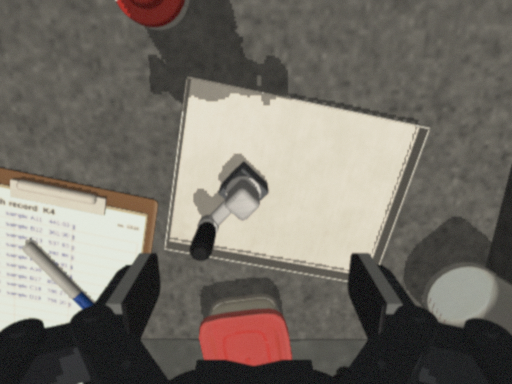

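```bash
python3 - <<'E'
from h import *
w=cap('wrist');t=cap('top');f=w['frame']
h=cv2.cvtColor(f,cv2.COLOR_BGR2HSV)
k=[b for b in blobs(hsvmask(f,(0,0,0),(180,255,50)),80,(175,190,240,275))];print('knob',k)
kn=onz(w,*k[0][0],.067);print(kn)
for b in blobs(hsvmask(t['frame'],(0,0,0),(180,255,50)),8,(372,218,400,240)): print('top knob',b,onz(t,*b[0],.067+.01))
print('sat\n',h[180:232:3,210:276:3,1]);print('val\n',h[180:232:3,210:276:3,2])
E
```

```text
knob [([202.3, 241.5], [190, 222, 24, 38, 651])]
[ 0.41010256 -0.41125583  0.067     ]
sat
 [[29 30 32 33 35 10 17 15 17 21 15 22 12 14 17 12  0 16 34 31 31 30]
 [29 31 30 36  4 11  8 20 12 16 13 10 23 21 17 19  8 23 17 33 32 29]
 [31 33 30 33 15 11 18 12 24 19 13 16 13  7 19 17 16  3 29 30 30 31]
 [29 32 30 22  6  8 17 17 16 19 17 17 14 16 17 18 17  2 10 29 31 30]
 [31 32 36  6  3 15 20 13 20 11 15 20 17 12 16 20 19  7  3 29 32 33]
 [36 34 35 31  3  8 10 14 16 20 18 17 20 16 15 26 17  7 24 33 34 31]
 [35 36 33 32 31 15 16 16 17 16 19 18 17 19 17 17 11 24 35 32 31 33]
 [35 36 33 30 24 19 18 19 18 20 18 20 19 20 17 18 19 33 31 31 30 30]
 [33 33 36 27 14 15 18 21 21 18 20 16 20 17 19 19 25 30 34 30 32 32]
 [34 33 26 16 18 19 17 18 17 18 19 19 18 17 19 19 33 30 33 30 34 32]
 [34 23 19 17 18 19 18 19 19 18 17 18 20 17 18 32 33 32 33 31 32 31]
 [29 18 17 18 19 17 19 29 19 19 17 20 17 20 30 29 33 32 32 32 31 30]
 [16 17 18 18 18 21 29 29 33 20 19 19 20 34 30 31 31 31 31 31 31 30]
 [17 21 16 17 20 34 31 30 31 32 26 24 34 29 31 31 33 32 30 31 33 29]
 [ 9 17 20 16 33 31 29 31 31 31 31 32 33 3
[... 1214 characters left out ...]
8 202 205 200 180 197 218 218
  219 221 220 220]
 [115 143 182 193 197 198 185 185 173 186 191 191 192 182 203 220 217 220
  220 221 219 222]
 [111 169 189 196 193 181 217 223 209 170 186 189 175 208 219 220 221 219
  219 220 220 219]
 [104 156 192 193 177 213 223 222 220 216 178 181 213 222 221 221 219 218
  220 220 219 221]
 [ 89 163 183 175 215 223 222 223 221 222 220 221 218 221 220 220 219 220
  222 220 218 220]
 [ 26 119 161 209 223 224 224 224 223 224 224 220 222 219 220 219 221 221
  221 220 219 221]
 [ 16  36 166 219 222 223 225 223 223 222 222 219 219 220 220 218 220 218
  220 220 218 220]
 [ 23  31 179 221 222 222 223 223 224 221 222 220 220 221 221 219 219 218
  219 220 217 219]]
```

```bash
python3 - <<'E'
from h import *
w=cap('wrist')
b=onz(w,242,205,.075);print('boss',b)
# hub outer top edge corners: dark square; knob
k=onz(w,202.3,241.5,.067);d=k-b;print(np.linalg.norm(d[:2]),np.degrees(np.arctan2(d[1],d[0])))
for z in(.002,.036,.039,.095): print(z,proj(w,[b[0],b[1],z]).round(1),proj(w,[k[0],k[1],z]).round(1))
ax=np.arctan2(d[1],d[0])
for z in (.036,.002):
  for dx,dy in((20,20),(20,-20),(-20,20),(-20,-20)):
    c,s=np.cos(ax),np.sin(ax);print(z,dx,dy,proj(w,[b[0]+(c*dx-s*dy)/1e3,b[1]+(s*dx+c*dy)/1e3,z]).round(1))
x,y=b[0],b[1];print(togo([x,y,.3],ax),togo([x,y,.3],ax+np.pi/2))
E
```

```text
boss [ 0.45157887 -0.36751533  0.075     ]
0.060556967657901445 -133.60902760172428
0.002 [244.  182.4] [210.1 216.5]
0.036 [243.2 191.8] [206.3 228.5]
0.039 [243.1 192.7] [206.  229.7]
0.095 [241.3 213. ] [198.  255.3]
0.036 20 20 [244.  215.9]
0.036 20 -20 [217.1 192.4]
0.036 -20 20 [269.3 191.3]
0.036 -20 -20 [242.3 166.5]
0.002 20 20 [244.7 204.7]
0.002 20 -20 [220.1 182.9]
0.002 -20 20 [268.  181.9]
0.002 -20 -20 [243.3 159. ]
[array([-3.58, -1.03, 10.51]), ('wz(tool, down => -world)', np.float64(-0.808))] [array([-3.58, -1.03, 10.51]), ('wz(tool, down => -world)', np.float64(0.763))]
```

jog_arm(rows=[[[-2,-0.5,2,0,0,0.18,0.4],[-3.6,-1,4,0,0,0.36,0.4],[-3.6,-1,6,0,0,0.54,0.4],[-3.6,-1,8,0,0,0.72,0.4],[-3.6,-1,9,0,0,0.76,0.4],[-3.6,-1,9,0,0,0.76,0.4],[-3.6,-1,9,0,0,0.76,0.4]]])

```text
clock: 20.2
eef_pos: [0.4511, -0.3688, 0.3152]
orientation: [0.0, 0.919, 0.395, -0.0]
wrist_force: [-0.6, -0.1, -0.1]
opening: 0.0598
grip_force: 0.0
```

```bash
python3 - <<'E'
from h import *
p,r,s=pose();print(p,r.as_matrix().round(3)[:,1],s['q'],s['opening'])
w=cap('wrist','w12.png');f=w['frame']
h=cv2.cvtColor(f,cv2.COLOR_BGR2HSV)
k=blobs(hsvmask(f,(0,0,0),(180,255,50)),100);print([b for b in k if b[1][4]<6000])
for z in(.039,.075,.095): print(z,proj(w,[.4516,-.3675,z]).round(1))
b=np.array([.4516,-.3675]);a=np.radians(-133.6);kk=b+.058*np.array([np.cos(a),np.sin(a)]);print(proj(w,[*kk,.067]),kk)
E
```

```text
[ 0.45114852 -0.36876866  0.31517792] [ 0.726 -0.688  0.001] [ 0.11045155  0.83784158  0.92013205  1.81231617 -0.82894205  0.92999434
  0.6507964 ] 0.059826844239895004
[([252.0, 158.2], [229, 155, 46, 9, 329]), ([250.4, 274.6], [235, 245, 31, 58, 1391])]
0.039 [251.4 186.7]
0.075 [251.1 203.3]
0.095 [250.9 214.9]
[251.06364299 271.05498734] [ 0.41160207 -0.40950197]
```

jog_arm(rows=[[[0,0,4,0,0,0,0.4],[0,0,7,0,0,0,0.4],[0,0,9,0,0,0,0.4],[0,0,9.9,0,0,0,0.4],[0,0,9.9,0,0,0,0.4],[0,0,9.9,0,0,0,-1],[0,0,9.9,0,0,0,-1],[0,0,9.9,0,0,0,-1],[0,0,9.9,0,0,0,-1],[0,0,9.9,0,0,0,-1],[0,0,9.9,0,0,0,-1]]], newtons=70)

```text
clock: 21.62
eef_pos: [0.451, -0.3687, 0.2162]
orientation: [0.0, 0.919, 0.394, -0.0]
wrist_force: [-0.9, 1.6, 5.6]
opening: 0.0272
grip_force: 69.1
```

```bash
python3 - <<'E'
from h import *
p,r,s=pose();print(p,r.as_matrix().round(3).tolist(),s['opening'],s['grip_force'],s['wrist_force'])
print(togo([.637,.025,.44]),togo([.637,.025,.44],np.radians(-25)))
E
```

```text
[ 0.45099528 -0.36872733  0.21619506] [[0.689, 0.725, 0.0], [0.725, -0.689, -0.001], [-0.0, 0.0, -1.0]] 0.027240570563638686 69.064621925354 [-0.89614607  1.57422107  5.61606735]
[array([ 41.35, -13.63, -22.4 ])] [array([ 41.35, -13.63, -22.4 ]), ('wz(tool, down => -world)', np.float64(-0.324))]
```

jog_arm(rows=[[[0,0,-4,0,0,0,-1],[0,0,-9,0,0,0,-1],[0,0,-15,0,0,0,-1],[0,0,-21,0,0,0,-1],[4,-1.3,-26,0,0,-0.05,-1],[9,-3,-29.4,0,0,-0.1,-1],[15,-5,-29.4,0,0,-0.16,-1],[21,-7,-29.4,0,0,-0.22,-1],[26,-8.5,-29.4,0,0,-0.28,-1],[31,-10.2,-29.4,0,0,-0.32,-1],[36,-11.8,-29.4,0,0,-0.324,-1],[39,-13,-29.4,0,0,-0.324,-1],[41.3,-13.6,-29.4,0,0,-0.324,-1],[41.3,-13.6,-29.4,0,0,-0.324,-1],[41.3,-13.6,-29.4,0,0,-0.324,-1]]])

```text
clock: 23.5
eef_pos: [0.6367, 0.0229, 0.509]
orientation: [0.0, 0.844, 0.536, -0.001]
wrist_force: [0.9, -0.2, -4.6]
opening: 0.0272
grip_force: 70.4
```

```bash
python3 - <<'E'
from h import *
p,r,s=pose();print(p,r.as_matrix().round(3).tolist(),s['q'],s['opening'],s['grip_force'],s['wrist_force'])
w=cap('wrist','w13.png');t=cap('top','t13.png');c=cap('scene','s13.png')
a=cv2.resize(c['frame'][110:220,240:330],(489,598),interpolation=cv2.INTER_CUBIC)
b=cv2.resize(w['frame'][150:384,150:360],(300,334),interpolation=cv2.INTER_CUBIC)
m=np.zeros((600,800,3),np.uint8);m[:598,:489]=a;m[:334,495:795]=b
b=cv2.resize(t['frame'][120:190,215:285],(260,260),interpolation=cv2.INTER_CUBIC);m[338:598,495:755]=b
cv2.imwrite('pics/m13.png',m)
for z in (.268,.244): print('scene',proj(c,[.637,.025,z]),'wr',proj(w,[.637,.025,z]))
print(proj(c,[.637,.025,.296]))
E
```

```text
[0.6366516  0.02287286 0.50903446] [[0.425, 0.905, -0.002], [0.905, -0.425, -0.001], [-0.002, -0.001, -1.0]] [-0.61903826  0.72304792  1.06773275  1.42596921 -0.63221701  1.36270886
  0.03117   ] 0.02717052752170932 70.43046712875366 [ 0.90859257 -0.20594783 -4.61636538]
scene [278.66365911 144.29582017] wr [251.77482995 200.74119622]
scene [278.22319439 151.23610912] wr [251.95976308 189.35418607]
[279.19015274 135.99999589]
```

View pics/m13.png

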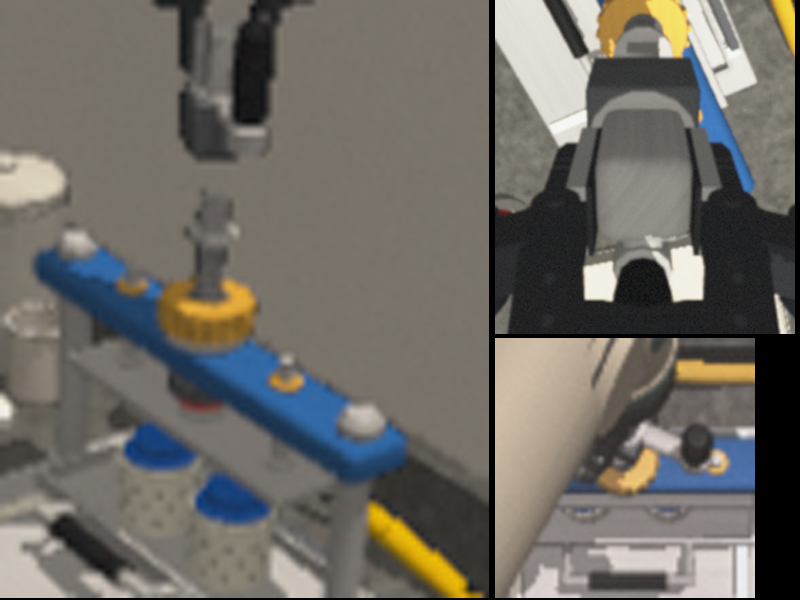

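jog_arm(rows=[[[0,0,1,0,0,0,-1],[0,0,2,0,0,0,-1],[0,0,2.5,0,0,0,-1],[0,0,3.0,0,0,0,-1],[0,0,3.3,0,0,0,-1],[0,0,3.6,0,0,0,-1],[0,0,3.8,0,0,0,-1],[0,0,3.8,0,0,0,-1]]])

```text
clock: 24.65
eef_pos: [0.6371, 0.0245, 0.471]
orientation: [-0.0, 0.843, 0.537, -0.001]
wrist_force: [0.1, 0.8, -4.1]
opening: 0.0271
grip_force: 70.4
```

jog_arm(rows=[[[0,0,0.4,0,0,0,-1],[0,0,0.8,0,0,0,-1],[0,0,1.1,0,0,0,-1],[0,0,1.3,0,0,0,-1],[0,0,1.4,0,0,0,-1],[0,0,1.4,0,0,0,-1]]])

```text
clock: 25.4
eef_pos: [0.637, 0.0245, 0.4576]
orientation: [-0.0, 0.843, 0.537, -0.0]
wrist_force: [-2.3, 1.2, 2.4]
opening: 0.0269
grip_force: 70.9
```

jog_arm(rows=[[[0,0,0,0,0,0,0.2],[0,0,0,0,0,0,0.2],[0,0,0,0,0,0,0.2],[0,0,-1,0,0,0,0.2],[0,0,-3,0,0,0,0.2],[0,0,-7,0,0,0,0.2],[0,0,-7.5,0,0,0,0.2],[-3,0,-7.5,0,0,0,0.2],[-5.8,0,-7.5,0,0,0,0.2],[-5.8,0,-7.5,0,0,0,0.2],[-5.8,0,-7.5,0,0,0,0.2]]])

```text
clock: 26.78
eef_pos: [0.613, -0.0272, 0.5318]
orientation: [-0.001, 0.843, 0.538, -0.0]
wrist_force: [1.0, 0.5, -0.0]
opening: 0.0514
grip_force: 0.0
```

```bash
python3 - <<'E'
from h import *
p,r,s=pose();print(p,r.as_matrix().round(3)[:,:2].tolist(),s['q'],s['opening'],s['wrist_force'])
w=cap('wrist','w14.png');t=cap('top','t14.png');f=w['frame']
for b in blobs(hsvmask(f,(0,0,0),(180,255,50)),100): 
   if b[1][4]<9000: print(b)
k=np.array([.612,-.028])
for z in(.281,.309,.337): print(z,proj(w,[*k,z]).round(1),proj(t,[*k,z]).round(1))
for b in blobs(hsvmask(t['frame'],(0,0,0),(180,255,50)),10,(235,140,290,190)):print('top',b,onz(t,*b[0],.32))
g=cv2.cvtColor(f,cv2.COLOR_BGR2GRAY);print(g[200:320:6,190:320:6])
E
```

```text
[ 0.6130059  -0.02720187  0.53181637] [[0.422, 0.907], [0.907, -0.422], [0.0, -0.001]] [-0.57187565  0.66772512  1.08453194  1.45697469 -0.59279246  1.37261217
  0.10409373] 0.051365397412464264 [ 1.02346021  0.49401288 -0.03966452]
([198.5, 119.8], [185, 99, 30, 48, 367])
([252.8, 218.7], [235, 190, 37, 57, 1626])
0.281 [252.1 200.9] [268. 155.]
0.309 [251.8 216.6] [268.2 153. ]
0.337 [251.5 236.9] [268.4 150.9]
[[242 243 242 216 215 214 217 219 114  25  23  28  22 159  89 109 109 110
  111 112 113 105]
 [182 215 214 216 214 214 216 217  68  19  12  27  24  35 122  99 108 110
  108 113 109 112]
 [103 214 216 218 214 217 215 205  18  15  26  22  19  23 115  89 110 111
  108  84  95 112]
 [108 144 217 216 217 169 100 122  27  27  23  27  26  21 125 107  98 109
   84 144 153 156]
 [116 122 212 148 115 111 117 120  14  21  34  29  25  34 112 111  82 105
  134 206 221 196]
 [112 113 110 107 103 115 115 116  28  32  31  32  31  27 117 111 116 101
  136 200 211 203]
 [111 107 111 115 116 112 116 115  32  44  44  42  49  37 112 113 113  87
  110 140 165 116]
 [ 98  74 117 115 116 111 101 11
[... 477 characters left out ...]
9 111 115 112 115 120 113 122
  126 113  31  28]
 [ 31  24 105 110 111 107 116 120 112 111 113 111 119 107  99  97  92 132
  126 104  27  21]
 [ 30  23 108 109 109 108 111 115 111 105  94  79 106 131 110 105 104 117
  188 233  32  34]
 [ 26  28 111 108 111  99  85  94 124 114 105 108 108 175 230 235 235 232
  235 236  95  27]
 [ 25  49  96 111 113 105 102 104 165 228 236 233 234 236 236 236 235 235
  235 236 216  29]
 [ 33  91 107 142 216 234 234 236 237 236 235 234 234 235 235 236 236 236
  234 235 236  27]
 [ 21 126 235 236 236 235 235 234 236 235 236 235 235 234 234 236 236 236
  235 236 236  33]
 [ 30 163 225 236 236 235 235 236 236 234 235 237 235 235 235 236 234 235
  235 236 238 119]]
```

jog_arm(rows=[[[0,0,3,0,0,0,0.2],[0,0,5,0,0,0,0.2],[0,0,6.1,0,0,0,0.2],[0,0,6.1,0,0,0,0.2],[0,0,6.1,0,0,0,-1],[0,0,6.1,0,0,0,-1],[0,0,6.1,0,0,0,-1],[0,0,6.1,0,0,0,-1],[0,0,6.1,0,0,0,-1]]], newtons=40)

```text
clock: 28.0
eef_pos: [0.6127, -0.0285, 0.4717]
orientation: [0.0, 0.843, 0.537, -0.0]
wrist_force: [0.2, -1.2, 4.8]
opening: 0.0212
grip_force: 39.1
```

jog_arm(rows=[[[0.07,-0.9,0.03,0,0,0,-1],[0.28,-1.79,0.06,0,0,0,-1],[0.63,-2.63,0.09,0,0,0,-1],[1.11,-3.41,0.12,0,0,0,-1],[1.7,-4.1,0.15,0,0,0,-1],[2.39,-4.69,0.18,0,0,0,-1],[4.01,-5.52,0.24,0,0,0,-1],[5.8,-5.8,0.3,0,0,0,-1],[7.59,-5.52,0.36,0,0,0,-1],[9.21,-4.69,0.42,0,0,0,-1],[10.49,-3.41,0.48,0,0,0,-1],[11.32,-1.79,0.54,0,0,0,-1],[11.6,0,0.6,0,0,0,-1],[11.6,0,0.6,0,0,0,-1]]])

```text
clock: 29.75
eef_pos: [0.6626, 0.0772, 0.4659]
orientation: [0.001, 0.843, 0.538, 0.001]
wrist_force: [0.8, 0.9, 7.6]
opening: 0.0212
grip_force: 39.6
```

```bash
python3 - <<'E'
from h import *
p,r,s=pose();print(p,r.as_matrix().round(3)[:,:2].tolist(),s['q'],s['opening'],s['grip_force'],s['wrist_force'])
w=cap('wrist','w15.png');t=cap('top','t15.png');sc=cap('scene','s15.png')
E
```

```text
[0.66260822 0.07718445 0.4659462 ] [[0.422, 0.907], [0.907, -0.422], [0.001, 0.002]] [-0.65749974  0.79971803  1.03376796  1.40170854 -0.68931833  1.32204344
 -0.03033538] 0.021153979691640925 39.63441610336304 [0.78424698 0.86636615 7.58418524]
```

jog_arm(rows=[[[-0.28,1.79,0.06,0,0,0,-1],[-1.11,3.41,0.12,0,0,0,-1],[-2.39,4.69,0.18,0,0,0,-1],[-4.01,5.52,0.24,0,0,0,-1],[-5.8,5.8,0.3,0,0,0,-1],[-7.59,5.52,0.36,0,0,0,-1],[-9.21,4.69,0.42,0,0,0,-1],[-10.49,3.41,0.48,0,0,0,-1],[-11.32,1.79,0.54,0,0,0,-1],[-11.6,0,0.6,0,0,0,-1],[-11.32,-1.79,0.66,0,0,0,-1],[-10.49,-3.41,0.72,0,0,0,-1],[-9.21,-4.69,0.78,0,0,0,-1],[-7.59,-5.52,0.84,0,0,0,-1],[-5.8,-5.8,0.9,0,0,0,-1],[-4.01,-5.52,0.96,0,0,0,-1],[-2.39,-4.69,1.02,0,0,0,-1],[-1.11,-3.41,1.08,0,0,0,-1],[-0.28,-1.79,1.14,0,0,0,-1],[0,0,1.2,0,0,0,-1]]])

```text
clock: 32.4
eef_pos: [0.6618, 0.0782, 0.4538]
orientation: [-0.001, 0.843, 0.538, -0.0]
wrist_force: [-1.1, -0.1, 6.8]
opening: 0.0208
grip_force: 39.8
```

```bash
python3 - <<'E'
from h import *
p,r,s=pose();print(p,s['q'],s['opening'],s['grip_force'],s['wrist_force'])
w=cap('wrist','w16.png');t=cap('top','t16.png');sc=cap('scene','s16.png')
R_=lambda f:cv2.inRange(f,np.array((0,0,120)),np.array((70,70,255)))
for n in('s9','s13','s15','s16'):
  f=cv2.imread(f'pics/{n}.png');m=hsvmask(f,(0,120,60),(8,255,255))|hsvmask(f,(172,120,60),(180,255,255))
  print(n,'red',blobs(m,2,(250,170,310,240)))
  # plate edge: grayscale column
E
```

```text
[0.6618081  0.07815077 0.45380735] [-0.65898056  0.8101225   1.02891913  1.41942094 -0.69946003  1.30360305
 -0.02038371] 0.02082904402395279 39.77282524108887 [-1.1488591  -0.11883812  6.80085036]
s9 red []
s13 red []
s15 red []
s16 red []
```

jog_arm(rows=[[[-0.28,1.79,0.06,0,0,0,-1],[-1.11,3.41,0.12,0,0,0,-1],[-2.39,4.69,0.18,0,0,0,-1],[-4.01,5.52,0.24,0,0,0,-1],[-5.8,5.8,0.3,0,0,0,-1],[-7.59,5.52,0.36,0,0,0,-1],[-9.21,4.69,0.42,0,0,0,-1],[-10.49,3.41,0.48,0,0,0,-1],[-11.32,1.79,0.54,0,0,0,-1],[-11.6,0,0.6,0,0,0,-1],[-11.32,-1.79,0.66,0,0,0,-1],[-10.49,-3.41,0.72,0,0,0,-1],[-9.21,-4.69,0.78,0,0,0,-1],[-7.59,-5.52,0.84,0,0,0,-1],[-5.8,-5.8,0.9,0,0,0,-1],[-4.01,-5.52,0.96,0,0,0,-1],[-2.39,-4.69,1.02,0,0,0,-1],[-1.11,-3.41,1.08,0,0,0,-1],[-0.28,-1.79,1.14,0,0,0,-1],[0,0,1.2,0,0,0,-1]]])

```text
clock: 35.05
eef_pos: [0.6618, 0.0782, 0.4418]
orientation: [-0.001, 0.843, 0.538, -0.0]
wrist_force: [-1.8, -0.3, 7.9]
opening: 0.021
grip_force: 39.8
```

```bash
python3 - <<'E'
from h import *
p,r,s=pose();print(p,s['opening'],s['grip_force'],s['wrist_force'])
sc=cap('scene','s17.png')
m=np.zeros((600,800,3),np.uint8)
for i,n in enumerate(('s9','s16','s17')):
  f=cv2.imread(f'pics/{n}.png');m[:500,i*266:i*266+265]=cv2.resize(f[130:235,245:300][:104],(265,500),interpolation=cv2.INTER_CUBIC)
cv2.imwrite('pics/m17.png',m)
E
```

```text
[0.66179061 0.07818248 0.44181295] 0.02103874298707718 39.84626233577728 [-1.82581657 -0.25959306  7.91484754]
```

View pics/m17.png

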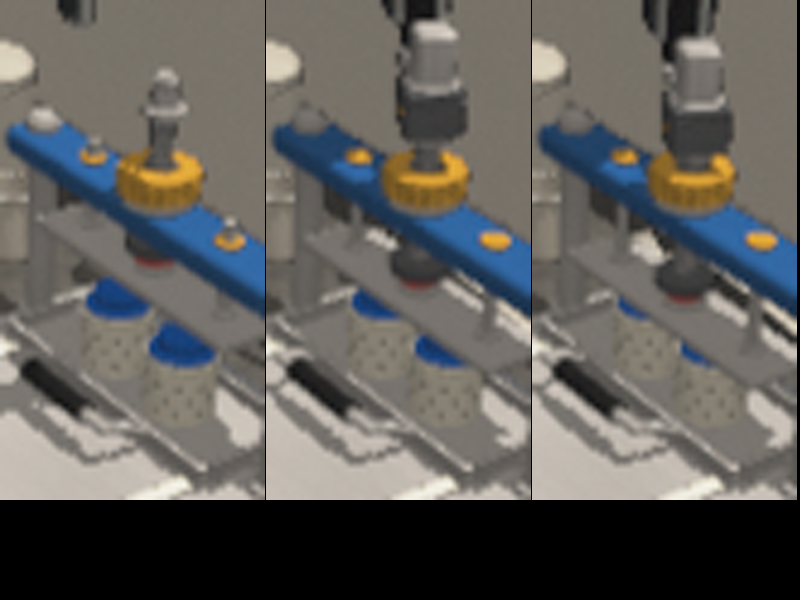

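jog_arm(rows=[[[-0.28,1.79,0.06,0,0,0,-1],[-1.11,3.41,0.12,0,0,0,-1],[-2.39,4.69,0.18,0,0,0,-1],[-4.01,5.52,0.24,0,0,0,-1],[-5.8,5.8,0.3,0,0,0,-1],[-7.59,5.52,0.36,0,0,0,-1],[-9.21,4.69,0.42,0,0,0,-1],[-10.49,3.41,0.48,0,0,0,-1],[-11.32,1.79,0.54,0,0,0,-1],[-11.6,0,0.6,0,0,0,-1],[-11.32,-1.79,0.66,0,0,0,-1],[-10.49,-3.41,0.72,0,0,0,-1],[-9.21,-4.69,0.78,0,0,0,-1],[-7.59,-5.52,0.84,0,0,0,-1],[-5.8,-5.8,0.9,0,0,0,-1],[-4.01,-5.52,0.96,0,0,0,-1],[-2.39,-4.69,1.02,0,0,0,-1],[-1.11,-3.41,1.08,0,0,0,-1],[-1.11,-3.41,1.08,0,0,0,-1]]])

```text
clock: 37.48
eef_pos: [0.627, 0.0825, 0.4311]
orientation: [0.0, 0.843, 0.538, 0.001]
wrist_force: [0.2, 1.9, 8.2]
opening: 0.0209
grip_force: 40.1
```

```bash
python3 - <<'E'
from h import *
p,r,s=pose();print(p,r.as_matrix().round(3)[:,:2].tolist(),s['q'],s['opening'],s['grip_force'],s['wrist_force'])
sc=cap('scene','s18.png')
f9=cv2.imread('pics/s9.png')
for n in('s9','s16','s17','s18'):
  f=cv2.imread(f'pics/{n}.png')[170:205,265:295].astype(int); red=f[:,:,2]-(f[:,:,0]+f[:,:,1])//2
  ii=np.argwhere(red>25);print(n,len(ii),red.max(),(ii.mean(0)+[170,265]).round(1) if len(ii) else '')
E
```

```text
[0.62696365 0.08248536 0.43110951] [[0.42, 0.907], [0.907, -0.42], [0.001, 0.001]] [-0.71623479  0.78754963  1.03940875  1.5551612  -0.71047601  1.21404397
  0.01685436] 0.020897653107218826 40.13187825679779 [0.24445839 1.885212   8.15306884]
s9 76 99 [175.1 280.3]
s16 72 113 [174.6 281.2]
s17 72 112 [174.8 281.2]
s18 66 113 [173.3 281.7]
```

```bash
python3 - <<'E'
from h import *
for n in('s9','s16','s17','s18'):
  f=cv2.imread(f'pics/{n}.png')[178:200,268:288].astype(int); red=f[:,:,2]-np.maximum(f[:,:,0],f[:,:,1]); ii=np.argwhere((red>15)&(abs(f[:,:,0]-f[:,:,1])<25))
  print(n,len(ii),red.max(),(ii.mean(0)+[178,268]).round(1) if len(ii) else '')
E
```

```text
s9 17 43 [184.3 276.4]
s16 17 46 [188.8 276. ]
s17 16 44 [191.8 275.8]
s18 0 9
```

jog_arm(rows=[[[0,0,0,0,0,0,0.2],[0,0,0,0,0,0,0.2],[0,0,0,0,0,0,0.2],[0,0,-1.5,0,0,0,0.2],[0,0,-4,0,0,0,0.2],[0,0,-6,0,0,0,0.2],[0,0,-6,0,0,-0.1,0.3],[-2.4,1.7,-6,0,0,-0.28,0.4],[-4.75,3.4,-6,0,0,-0.46,0.4],[-4.75,3.4,-6,0,0,-0.61,0.4],[-4.75,3.4,-6,0,0,-0.61,0.4],[-4.75,3.4,-6,0,0,-0.61,0.4]]])

```text
clock: 39.02
eef_pos: [0.6368, 0.0244, 0.4906]
orientation: [-0.0, 0.644, 0.765, -0.0]
wrist_force: [0.8, 0.1, -0.2]
opening: 0.0596
grip_force: 0.0
```

```bash
python3 - <<'E'
from h import *
p,r,s=pose();print(p,r.as_matrix().round(3)[:,:2].tolist(),s['q'],s['opening'],s['wrist_force'])
w=cap('wrist','w19.png');f=w['frame']
for b in blobs(hsvmask(f,(0,0,0),(180,255,50)),100): 
   if b[1][4]<9000: print(b)
y=r.as_matrix()[:,1];print(np.degrees(np.arctan2(y[1],y[0])))
for a in(97,100.4,104):
  a=np.radians(a);print(proj(w,[.6377+.058*np.cos(a),.0244+.058*np.sin(a),.203+.065]).round(1))
bt=proj(w,[.6377,.0244,.276]);print(bt)
g=cv2.cvtColor(f,cv2.COLOR_BGR2GRAY);u,v=bt.astype(int);print(g[v-24:v+28:4,u-32:u+36:4])
E
```

```text
[0.63676753 0.02439345 0.49064274] [[-0.171, 0.985], [0.985, 0.171], [0.0, -0.001]] [-0.56416131  0.67794177  0.90401761  1.45393006 -0.54173263  1.27266411
  0.56349251] 0.05963007483428935 [ 0.77275981  0.12552377 -0.16423972]
([254.6, 123.4], [235, 101, 40, 45, 1384])
([187.0, 129.2], [183, 108, 9, 51, 120])
([193.7, 133.8], [189, 109, 10, 52, 185])
9.860120357840723
[259.8 121.1]
[253.7 121. ]
[247.4 121.3]
[254.56436458 219.72908407]
[[147 195 232 108 101 106 106 114 106 107 114 118 112 102 239 164 142]
 [139 143 234 110 125 160 150 146 173 183 186 186 184 155 235 172 130]
 [136  89 230 151 201 210 218 218 222 226 225 228 224 197 229 116 126]
 [131  95 165 170 218 234 236 236 240 240 240 242 239 208 218 114 133]
 [134  96 120 171 217 235 233 238 239 239 241 240 236 200 137 113 138]
 [115 102 123 168 220 230 236 237 237 239 239 239 230 206 126 117 139]
 [102 107 118 164 215 232 236 236 237 237 238 236 227 204 125 197 133]
 [ 88 111 120 158 212 234 233 234 235 236 234 231 227 207 223 232 122]
 [ 93 112 119 153 214 231 230 234 232 232 230 233 226 206 229 219 131]
 [ 95 119 120 149 214 229 230 229 230 226 230 231 226 203 234 175 125]
 [102 119 120 121 173 206 208 213 209 214 214 218 218 226 235 148 119]
 [107 120 119 104 172 190 121 114 122 118 111 205 234 236 234 123 112]
 [109 118 116 212 215 215 218 153 119 118 105 136 171 212 216 123 111]]
```

jog_arm(rows=[[[0,0,3,0,0,0,0.4],[0,0,5.5,0,0,0,0.4],[0,0,7.0,0,0,0,0.4],[0,0,7.3,0,0,0,0.4],[0,0,7.3,0,0,0,0.4],[0,0,7.3,0,0,0,-1],[0,0,7.3,0,0,0,-1],[0,0,7.3,0,0,0,-1],[0,0,7.3,0,0,0,-1],[0,0,7.3,0,0,0,-1]]], newtons=70)

```text
clock: 40.33
eef_pos: [0.637, 0.0239, 0.4182]
orientation: [0.0, 0.643, 0.766, 0.0]
wrist_force: [-0.5, 0.6, 6.0]
opening: 0.027
grip_force: 69.2
```

jog_arm(rows=[[[0,0,-0.5,0,0,0,-1],[0,0,-1.2,0,0,0,-1],[0,0,-2,0,0,0,-1],[0,0,-3,0,0,0,-1],[0,0,-4,0,0,0,-1],[0,0,-7,0,0,0,-1],[0,0,-8,0,0,0,-1],[0,0,-8,0,0,0,-1]]])

```text
clock: 41.32
eef_pos: [0.6366, 0.0238, 0.4978]
orientation: [-0.0, 0.643, 0.766, 0.0]
wrist_force: [-1.0, 0.1, -4.2]
opening: 0.0271
grip_force: 70.1
```

```bash
python3 - <<'E'
from h import *
p,r,s=pose();print(p,r.as_matrix().round(3)[:,:2].tolist(),s['q'],s['opening'],s['grip_force'],s['wrist_force'])
w=cap('wrist','w20.png')
print(togo([.47,-.35,.4976]))
for b in blobs(hsvmask(w['frame'],(12,100,90),(28,255,255)),60): print('brass',b,onz(w,*b[0],.199).round(4))
E
```

```text
[0.63661745 0.02381462 0.49779707] [[-0.173, 0.985], [0.985, 0.173], [0.0, -0.0]] [-0.56392095  0.67195091  0.90687871  1.44342208 -0.53637962  1.28622979
  0.56107246] 0.027065315036721826 70.10361313819885 [-1.04934485  0.10475862 -4.20135004]
[array([-33.96, -22.87,  -0.06])]
brass ([35.9, 13.7], [0, 0, 70, 33, 1813]) [0.4597 0.1199 0.199 ]
brass ([270.1, 86.5], [259, 75, 23, 24, 411]) [0.6366 0.0999 0.199 ]
brass ([281.9, 180.5], [272, 168, 18, 21, 213]) [0.6609 0.0268 0.199 ]
brass ([227.3, 182.0], [220, 170, 19, 19, 168]) [0.6155 0.0175 0.199 ]
brass ([322.7, 208.1], [308, 173, 31, 75, 1003]) [0.701  0.0084 0.199 ]
brass ([27.9, 338.8], [0, 326, 50, 30, 429]) [ 0.4419 -0.1815  0.199 ]
```

jog_arm(rows=[[[-5,-2.5,0,0,0,0,-1],[-10,-5.5,0,0,0,0,-1],[-15.5,-8.5,0,0,0,0,-1],[-21,-11.5,0,0,0,0,-1],[-26,-14.5,0,0,0,0,-1],[-31,-17,3,0,0,0,-1],[-35,-19,7,0,0,0,-1],[-37.4,-20.4,12,0,0,0,-1],[-37.4,-20.4,18,0,0,0,-1],[-37.4,-20.4,22,0,0,0,-1],[-37.4,-20.4,24,0,0,0,-1],[-37.4,-20.4,24,0,0,0,-1]]])

```text
clock: 42.88
eef_pos: [0.5, -0.3793, 0.2561]
orientation: [-0.002, 0.643, 0.766, -0.001]
wrist_force: [-0.5, -0.6, -2.2]
opening: 0.027
grip_force: 69.7
```

```bash
python3 - <<'E'
from h import *
p,r,s=pose();print(p,r.as_matrix().round(3)[:,:2].tolist(),s['q'],s['opening'],s['grip_force'],s['wrist_force'])
w=cap('wrist','w21.png');t=cap('top','t21.png')
# tray mask: cream, bright
for n,c in (('w',cv2.imread('pics/w11.png')),('t0',cv2.imread('pics/top0.png'))):
  m=hsvmask(c,(15,15,190),(40,60,255)); 
  for b in blobs(m,1500): print(n,b)
t0=cv2.imread('pics/top0.png');m=hsvmask(t0,(0,0,190),(180,60,255))
z=np.zeros_like(m);z[150:250,325:405]=m[150:250,325:405];print([onz(t,*q,.002).round(3).tolist() for q in cv2.boxPoints(cv2.minAreaRect(cv2.findNonZero(z)))])
E
```

```text
[ 0.50004239 -0.37927996  0.2561437 ] [[-0.173, 0.985], [0.985, 0.173], [0.002, -0.003]] [ 0.22414676  0.88736276  0.66816231  1.7127647  -0.72425415  0.80922417
  1.41051568] 0.02698951885842599 69.68197703361511 [-0.52627534 -0.58185158 -2.19545921]
w ([293.6, 175.1], [171, 93, 248, 179, 28829])
w ([61.4, 199.8], [0, 180, 146, 73, 1650])
t0 ([28.9, 320.3], [0, 272, 63, 112, 3147])
[[0.392, -0.249, 0.002], [0.647, -0.301, 0.002], [0.611, -0.495, 0.002], [0.357, -0.44, 0.002]]
```

jog_arm(rows=[[[0,0,1.5,0,0,0,-1],[0,0,2.8,0,0,0,-1],[0,0,3.4,0,0,0,-1],[0,0,3.8,0,0,0,-1],[0,0,4.0,0,0,0,-1],[0,0,4.0,0,0,0,-1]]])

```text
clock: 43.72
eef_pos: [0.5003, -0.3798, 0.2176]
orientation: [-0.0, 0.643, 0.766, -0.0]
wrist_force: [0.3, 0.1, -3.3]
opening: 0.0272
grip_force: 69.8
```

jog_arm(rows=[[[0,0,0.15,0,0,0,-1],[0,0,0.3,0,0,0,-1],[0,0,0.3,0,0,0,-1]]])

```text
clock: 44.1
eef_pos: [0.5002, -0.3801, 0.2173]
orientation: [0.0, 0.643, 0.766, 0.0]
wrist_force: [-2.2, 3.8, 15.7]
opening: 0.0267
grip_force: 72.3
```

Contact with the tray floor; I release and go up.

jog_arm(rows=[[[0,0,-0.2,0,0,0,-1],[0,0,-0.2,0,0,0,0.4],[0,0,-0.2,0,0,0,0.4],[0,0,-0.2,0,0,0,0.4],[0,0,-2,0,0,0,0.4],[0,0,-5,0,0,0,0.4],[0,0,-11,0,0,0,1],[0,0,-17,0,0,0,1],[0,0,-20,0,0,0,1],[0,0,-20,0,0,0,1]]])

```text
clock: 45.35
eef_pos: [0.5004, -0.3805, 0.4184]
orientation: [0.003, 0.643, 0.766, -0.0]
wrist_force: [-0.1, 0.0, 0.2]
opening: 0.0857
grip_force: 0.0
```

```bash
python3 - <<'E'
from h import *
p,r,s=pose();print(p,s['q'],s['opening'],s['wrist_force'])
w=cap('wrist','w22.png');t=cap('top','t22.png')
for b in blobs(hsvmask(w['frame'],(0,0,0),(180,255,50)),300):
  if b[1][4]<8000: print('dark',b,onz(w,*b[0],.067))
a=np.radians(100.4);print(proj(w,[.5+.058*np.cos(a),-.38+.058*np.sin(a),.067]))
R0=r.as_matrix();print(togo([.6375,.0243,.40],0.0))
E
```

```text
[ 0.50040918 -0.38051336  0.41840508] [ 0.14946835  0.70859753  0.81604801  1.58158509 -0.56300976  1.09410683
  1.28118821] 0.08569211827180205 [-0.09889394  0.02703557  0.20826558]
dark ([481.6, 192.4], [434, 62, 78, 221, 7469]) [ 0.73887978 -0.37137882  0.067     ]
dark ([252.8, 101.5], [242, 90, 22, 24, 415]) [ 0.49112038 -0.32285426  0.067     ]
[251.11245437 101.30366546]
[array([37.38, 20.5 ,  1.47]), ('wz(tool, down => -world)', np.float64(0.174))]
```

jog_arm(rows=[[[5,2.7,-2,0,0,-0.1,1],[10,5.5,-3.2,0,0,-0.2,1],[15.5,8.5,-3.2,0,0,-0.3,1],[21,11.5,-3.2,0,0,-0.4,1],[26,14.3,-3.2,0,0,-0.5,1],[31,17,-3.2,0,0,-0.58,1],[35,19.2,-3.2,0,0,-0.58,1],[37.4,20.5,-3.2,0,0,-0.58,1],[37.4,20.5,-3.2,0,0,-0.58,1],[37.4,20.5,-3.2,0,0,-0.58,1]]])

```text
clock: 46.7
eef_pos: [0.6371, 0.0229, 0.4453]
orientation: [-0.001, 0.398, 0.917, -0.001]
wrist_force: [-0.9, -0.5, 0.2]
opening: 0.0854
grip_force: 0.0
```

```bash
python3 - <<'E'
from h import *
p,r,s=pose();print(p,s['q'],s['opening'])
y=r.as_matrix()[:,1];print(np.degrees(np.arctan2(y[1],y[0])));print(togo([.6375,.0243,.348],np.radians(43)))
w=cap('wrist','w23.png')
m=hsvmask(w['frame'],(12,100,70),(30,255,255))
for b in blobs(m,100): print('brass',b,onz(w,*b[0],.195).round(4))
pr=proj(w,[.6375,.0243,.195]);print(pr,proj(w,[.6375,.0243,.226]))
E
```

```text
[0.6371311  0.02291214 0.44533174] [-0.4807784   0.66513092  0.71590003  1.51487585 -0.46018709  1.13889768
  1.07772516] 0.08543081661797892
43.108396083724045
[array([0.07, 0.15, 9.73]), ('wz(tool, down => -world)', np.float64(0.002))]
brass ([329.1, 116.0], [316, 103, 27, 27, 580]) [0.6328 0.0981 0.195 ]
brass ([257.6, 193.1], [215, 154, 85, 84, 3592]) [0.6354 0.0275 0.195 ]
brass ([277.5, 249.5], [243, 220, 70, 62, 1218]) [0.6768 0.0053 0.195 ]
brass ([194.1, 251.9], [183, 242, 23, 21, 396]) [ 0.6328 -0.039   0.195 ]
[256.66004283 198.13005079] [256.89903575 215.41025157]
```

jog_arm(rows=[[[0.05,0.1,5,0,0,0,1],[0.05,0.1,8,0,0,0,1],[0.05,0.1,9.3,0,0,0,1],[0.05,0.1,9.7,0,0,0,1],[0.05,0.1,9.7,0,0,0,1],[0.05,0.1,9.7,0,0,0,-1],[0.05,0.1,9.7,0,0,0,-1],[0.05,0.1,9.7,0,0,0,-1],[0.05,0.1,9.7,0,0,0,-1],[0.05,0.1,9.7,0,0,0,-1]]], newtons=50)

```text
clock: 48.0
eef_pos: [0.6378, 0.0247, 0.3507]
orientation: [-0.0, 0.397, 0.918, -0.0]
wrist_force: [-1.6, 0.0, 6.5]
opening: 0.0541
grip_force: 52.0
```

jog_arm(rows=[[[0,0,0,0,0,0.1,-1],[0,0,0.02,0,0,0.25,-1],[0,0,0.04,0,0,0.4,-1],[0,0,0.05,0,0,0.55,-1],[0,0,0.06,0,0,0.7,-1],[0,0,0.08,0,0,0.85,-1],[0,0,0.09,0,0,1.0,-1],[0,0,0.1,0,0,1.15,-1],[0,0,0.11,0,0,1.3,-1],[0,0,0.12,0,0,1.42,-1],[0,0,0.12,0,0,1.5,-1],[0,0,0.12,0,0,1.5,-1]]])

```text
clock: 49.5
eef_pos: [0.6371, 0.0246, 0.3495]
orientation: [-0.001, 0.916, 0.4, -0.001]
wrist_force: [-5.0, -0.7, 8.5]
opening: 0.0543
grip_force: 52.6
```

```bash
python3 - <<'E'
from h import *
p,r,s=pose();y=r.as_matrix()[:,1];print(p,s['q'],s['opening'],s['grip_force'],s['wrist_force'],s['torque'],np.degrees(np.arctan2(y[1],y[0])))
E
```

```text
[0.63712033 0.02463745 0.34949006] [-0.61591707  0.90661887  1.03654972  1.62534502 -0.84959368  1.12418413
 -0.09803676] 0.05427329668070544 52.6128888130188 [-5.04293629 -0.74409381  8.51439197] [ 0.08717301  1.25640455 -0.13307093] -42.81176131973169
```

jog_arm(rows=[[[0,0,0,0,0,0,1],[0,0,0,0,0,0,1],[0,0,0,0,0,0,1],[0,0,0,0,0,-0.18,1],[0,0,0,0,0,-0.36,1],[0,0,0,0,0,-0.54,1],[0,0,0,0,0,-0.72,1],[0,0,0,0,0,-0.9,1],[0,0,0,0,0,-1.08,1],[0,0,0,0,0,-1.26,1],[0,0,0,0,0,-1.44,1],[0,0,0,0,0,-1.5,1],[0,0,0,0,0,-1.5,1],[0,0,0,0,0,-1.5,-1],[0,0,0,0,0,-1.5,-1],[0,0,0,0,0,-1.5,-1],[0,0,0,0,0,-1.5,-1],[0,0,0,0,0,-1.5,-1]]])

```text
clock: 51.75
eef_pos: [0.6378, 0.025, 0.3484]
orientation: [-0.001, 0.397, 0.918, -0.0]
wrist_force: [-2.2, 0.5, 6.0]
opening: 0.0543
grip_force: 52.6
```

jog_arm(rows=[[[0,0,0,0,0,0.1,-1],[0,0,0.02,0,0,0.25,-1],[0,0,0.04,0,0,0.4,-1],[0,0,0.05,0,0,0.55,-1],[0,0,0.06,0,0,0.7,-1],[0,0,0.08,0,0,0.85,-1],[0,0,0.09,0,0,1.0,-1],[0,0,0.1,0,0,1.15,-1],[0,0,0.11,0,0,1.3,-1],[0,0,0.12,0,0,1.42,-1],[0,0,0.12,0,0,1.5,-1],[0,0,0.12,0,0,1.5,-1]]])

```text
clock: 53.25
eef_pos: [0.6374, 0.025, 0.3472]
orientation: [-0.0, 0.916, 0.4, -0.001]
wrist_force: [-4.4, -0.2, 7.5]
opening: 0.0546
grip_force: 53.0
```

```bash
python3 - <<'E'
from h import *
p,r,s=pose();y=r.as_matrix()[:,1];print(p,s['q'],s['opening'],s['grip_force'],s['wrist_force'],s['torque'],np.degrees(np.arctan2(y[1],y[0])))
E
```

```text
[0.63738428 0.02499742 0.34716343] [-0.61731473  0.9120048   1.03971483  1.62661412 -0.85626015  1.12384663
 -0.09375419] 0.054591157815237025 53.03609311580658 [-4.37216137 -0.23494831  7.45709268] [ 0.08761895  1.01729247 -0.09813982] -42.81289662350397
```

jog_arm(rows=[[[0,0,0,0,0,0,1],[0,0,0,0,0,0,1],[0,0,0,0,0,0,1],[0,0,0,0,0,-0.18,1],[0,0,0,0,0,-0.36,1],[0,0,0,0,0,-0.54,1],[0,0,0,0,0,-0.72,1],[0,0,0,0,0,-0.9,1],[0,0,0,0,0,-1.0,1],[0,0,0,0,0,-1.0,1],[0,0,0,0,0,-1.0,-1],[0,0,0,0,0,-1.0,-1],[0,0,0,0,0,-1.0,-1],[0,0,0,0,0,-1.0,-1],[0,0,0,0,0,-1.0,-1],[0,0,0,0,0,-0.9,-1],[0,0,0.02,0,0,-0.8,-1],[0,0,0.02,0,0,-0.75,-1],[0,0,0.02,0,0,-0.75,-1]]])

```text
clock: 55.62
eef_pos: [0.6376, 0.0252, 0.347]
orientation: [-0.001, 0.705, 0.709, -0.001]
wrist_force: [-2.9, -0.8, 6.1]
opening: 0.0544
grip_force: 52.9
```

```bash
cat > st.py <<'E'
from h import *
p,r,s=pose();y=r.as_matrix()[:,1];print(p,s['q'][6],s['opening'],s['grip_force'],s['wrist_force'].round(1) if hasattr(s['wrist_force'],'round') else s['wrist_force'],s['torque'],np.degrees(np.arctan2(y[1],y[0])))
E
python3 st.py
```

```text
[0.63761899 0.02523076 0.34700059] 0.541344257678994 0.054426799635293066 52.85362422466278 [-2.9 -0.8  6.1] [-0.1093934   0.89371274  0.73172326] 0.3404980427026214
```

jog_arm(rows=[[[0,0,0.01,0,0,0.1,-1],[0,0,0.02,0,0,0.2,-1],[0,0,0.02,0,0,0.25,-1],[0,0,0.02,0,0,0.25,-1]]])

```text
clock: 56.12
eef_pos: [0.6366, 0.0213, 0.3469]
orientation: [0.002, 0.789, 0.615, -0.004]
wrist_force: [-5.2, -10.0, 6.4]
opening: 0.0545
grip_force: 52.9
```

```bash
python3 st.py
```

```text
[0.63660646 0.0213249  0.34694135] 0.33451142990125265 0.05447790314911836 52.92214572429657 [ -5.2 -10.    6.4] [-1.82065901  1.42742411  1.16390973] -14.099234660335338
```

jog_arm(rows=[[[0,0,0,0,0,-0.1,-1],[0,0,0,0,0,-0.1,1],[0,0,0,0,0,-0.1,1],[0,0,0,0,0,-0.1,1],[0,0,0,0,0,-0.1,1],[0,0,-3,0,0,-0.1,1],[0,0,-8,0,0,-0.1,1],[0,0,-14,0,0,-0.1,1],[0,-5,-16,0,0,-0.1,1],[0,-10,-16,0,0,-0.1,1],[0,-15,-16,0,0,-0.1,1],[0,-15,-16,0,0,-0.1,1]]])

```text
clock: 57.62
eef_pos: [0.4899, 0.063, 0.5064]
orientation: [-0.003, 0.756, 0.654, -0.0]
wrist_force: [0.9, 0.5, 0.5]
opening: 0.0851
grip_force: 0.0
```

```bash
python3 st.py; python3 - <<'E'
from h import *
w=cap('wrist','w30.png');t=cap('top','t30.png');c=cap('scene','s30.png')
for n in('s17','s18','s30'):
  f=cv2.imread(f'pics/{n}.png');g=f[178:200,268:288].astype(int); red=g[:,:,2]-np.maximum(g[:,:,0],g[:,:,1])
  print(n,'redmax',red.max(),'blue',[b for b in blobs(hsvmask(f,*BLUE),5,(240,150,330,240))],'brass',blobs(hsvmask(f,(12,100,90),(28,255,255)),15,(255,150,300,200)))
dk=hsvmask(t['frame'],(0,0,0),(180,255,70))
for b in blobs(dk,15,(225,165,280,230)): print('handle',b,onz(t,*b[0],.052).round(4))
for b in blobs(hsvmask(t['frame'],(0,0,0),(180,255,60)),8,(335,160,400,240)): print('knob',b,onz(t,*b[0],.08).round(3))
E
```

```text
[0.48991623 0.06297634 0.50636436] 0.23112071919773267 0.08513235776598804 0.0 [0.9 0.5 0.5] [-0.01696873 -0.06955818  0.00077755] -8.26306003098715
s17 redmax 44 blue [([281.9, 178.1], [247, 156, 68, 43, 601]), ([264.6, 193.7], [263, 192, 5, 4, 7]), ([277.3, 203.2], [276, 202, 4, 3, 6])] brass [([277.7, 167.5], [269, 162, 18, 11, 154]), ([292.3, 179.9], [290, 179, 6, 3, 15])]
s18 redmax 9 blue [([281.7, 177.9], [247, 156, 68, 43, 607]), ([264.6, 193.7], [263, 192, 5, 4, 7]), ([277.3, 203.2], [276, 202, 4, 3, 6])] brass [([277.7, 168.2], [269, 163, 18, 10, 132]), ([292.3, 179.9], [290, 179, 6, 3, 15])]
s30 redmax 10 blue [([281.6, 177.8], [247, 156, 68, 43, 608]), ([264.6, 193.7], [263, 192, 5, 4, 7]), ([277.3, 203.2], [276, 202, 4, 3, 6])] brass [([277.8, 168.2], [269, 162, 18, 12, 148]), ([292.3, 179.9], [290, 179, 6, 3, 15])]
handle ([247.2, 189.2], [237, 177, 24, 29, 93]) [0.5416 0.0371 0.052 ]
knob ([355.0, 204.1], [353, 202, 5, 5, 15]) [ 0.489 -0.311  0.08 ]
```

```bash
python3 -c "
from h import *
print(order.job_done())"
```

```text
the job is handed in; nothing more can be done
None
```

I handed the job in at about 58 s of the 210 s allowed: both moulds present stand in the tray pushed home, the press is wound down until the red band disappeared, the crank is back in the tool tray, and the nut is turned tight against its stop.

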